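# Load the drill chuck into the leaning spindle nose and latch it

### The job

Take the drill chuck (three jaws and a knurled sleeve; not the collet holder beside it) out of the wooden rack and seat its tapered shank in the leaning spindle nose of the assembly stand, with its two flange slots over the two drive dogs and the flange fully home on the nose face; guide it all the way in, never let it drop in. Then swing the latch lever shut to its stop, so that its tongue lies over the flange and the chuck is held for tightening, and let go. Leave the collet holder in the rack.

Things in the scene. Friction and masses are not known exactly. Their poses are not given: they have to be found in the camera images.
- drill_chuck: Keyed drill chuck on a taper arbor, 170 mm long, 0.5 to 0.75 kg, loose, shank down in one of the two rack holes, resting on its flange. Origin: centre of the flange's underside; z along its axis to the jaws (top at z=108 mm). Taper below: radius 15.9 mm at z=0, 8.9 at -48, stud of radius 6.5 mm to -62. Dark flange: radius 25 mm, z 0 to 19 mm, with two drive slots at +x and -x.
- chuck_grip (a point): Middle of the drill chuck's round knurled sleeve (radius 24 mm, z 46 to 82 mm of the chuck; the place to grip, 49 mm wide, any direction), on its axis at z=65 mm. Same axes as the chuck. Below the sleeve: body radius 22 mm to z=32 mm, neck radius 15.5 mm to the flange. Above: toothed cone and jaws.
- chuck_slot (a point): Middle of the +x drive slot of the chuck's flange, at its underside (22 mm from the axis). Each slot is open at the rim, 16 mm wide in y, cut in to 17 mm from the axis, through the whole flange. The other one is opposite at -x: half a turn about the axis makes no difference.
- collet_holder: Neighbour in the other rack hole, must stay there; loose. Same shank, dark flange, origin and axes as the drill chuck, but on top a plain steel nut (radius 21 mm, z 38 to 59 mm) and a slim 10 mm cutter shank up to z=89 mm.
- rack: Fixed softwood block, 220 mm (its x) by 90 mm (its y), 75 mm high, with two plain vertical holes of 36 mm diameter, 68 mm deep, at x=-55 and x=+55 mm. Origin: centre of the underside on the bench; z up.
- stand: Fixed green cast assembly stand, base 150 by 164 by 14 mm. Origin: on the bench, vertically below the centre of the nose face; z up, y to its latch side (far from the robot), -x to the side its nose leans to (the open left side of the bench, as the robot sees it).
- spindle_nose: Fixed round spindle nose (radius 33 mm), leaning 30 deg from vertical. Origin: centre of the bright nose face at the mouth of the taper bore, 130 mm over the bench; z out along the spindle axis. The bore fits the chuck's taper with 0.5 mm side play. Home = flange underside on the nose face: chuck origin at this origin, z axes parallel, chuck x along this x (either way round).
- drive_dog (a point): Middle of the foot of the +x drive dog on the nose face (22 mm from the axis); the other is opposite at -x. Each is 13.6 mm wide in y (1.2 mm play each side in a slot), 19 to 26 mm from the axis, 7 mm high, fixed. If the slots miss the dogs, the flange stays 7 mm proud and the latch cannot pass over it.
- latch (a joint): Latch lever angle, rad: 0 = shut against its stop, 1.6 = fully open; starts at 1.1 to 1.5. Shut, its handle points to the nose's +y and its tongue (underside 21 mm over the nose face) lies over the 19 mm flange; opening swings the handle towards the nose's +x (uphill). Needs about 1.5 N at the knob; stays where it is left.
- latch_knob (a point): Centre of the black knob on the latch handle: stands along the nose's z, 24 mm in diameter, 28 mm high, 55 mm above the plane of the nose face, 95 mm from the pivot axis. Shut: at (0, 145, 55) mm in the nose's frame; open at angle a: (95 sin a, 50 + 95 cos a, 55) mm.
- latch_pivot (a point): Point on the latch's pivot axis, which is parallel to the nose's z; at (0, 50, 24) mm in the nose's frame.
Not all that is in view belongs to the job. What is shaped like the drill_chuck but pink, red or yellow is not meant.

How it is judged:
By the outcome, as a careful person would: the job done as asked, in the order asked, and still so for the second after the job is handed in, with the robot touching nothing.
It also fails if it takes over 58 s, if anything falls off the work surface, if the arm or the gripper's body presses on something with over 40 N, if the wrist force passes 120 N, or if a joint passes its speed limit or range.

### The arm

A 7-joint arm with a two-finger parallel gripper is mounted at the origin on the work surface; the furniture and walls round the work are solid. World frame = base frame: x ahead of the robot, y to its left, z up, the work surface at z = 0. Lengths are in mm, angles in rad, forces in N, time in s.
With the tool pointing down it reaches from about 425 to 975 mm from the base axis. Payload 16.7 kg.
Tool frame: the origin (TCP) lies midway between the tips of the shut fingers; the grasp point (between the pads) lies 19 mm behind it (arm.grip_depth is the distance from the TCP to the grasp point, in mm); z points along the fingers, y is the direction in which the jaws open and shut (so a half turn about z gives the same grasp; the last joint's range is limited). The gripper opens to 85 mm and grips with 20 to 120 N. Pads are 22 mm wide; open, the fingers measure 114 mm over their backs; the gripper's body (76 mm by 85 mm) begins 54 mm behind the grasp point. The pads swing forward as they close: fully open they stand 13 mm farther back than shut.
Start: joints at [-1.313, 0.426, 0.074, 1.606, -0.034, 1.111, -0.067], TCP at [267.08, 619.875, 231.302] pointing down, gripper open.
Joint ranges: [-2.85, 2.85], [-0.5, 2.14], [-1.23, 1.37], [0.21, 2.46], [-1.02, 4.16], [0.16, 2.05], [-2.73, 2.73]. Speed limits (rad/s): [1.89, 1.89, 2.39, 2.39, 3.01, 3.01, 3.01].

### API

Orientations are given as a unit quaternion [x, y, z, w].
In Python, from workcell import arm gives the robot as it stands. The module is installed in compiled form; this text tells all that it offers.
- The arm moves only by the tool servo_tool, never from a script. Its argument "series" is a list of rows, each a list of 5 numbers: the shift along the tool's x, y, z in m, then the turn about the tool's z in rad, then the finger opening in m, from 0 to 0.0854. In form: [[x, y, z, roll, gripper], ...]. A call has 1 to 5 rows; each row shifts and turns the commanded pose from where the row before left it, along the tool's axes as they then stand; what a row does not reach is not made up. A row lasts 1/8 s, in which the tool goes at most 62.5 mm and 10.7 degrees, less where a joint would pass 70% of its speed; a pose out of reach is approached as far as the arm can. A call with a gripper value outside its range is refused whole. The fingers move at their own pace and stop on an object; "newtons" is the grip in N (left out, the last holds). Time passes only in rows, so rows that do not move let the fingers close. It gives the time, the measured TCP pose, the force and the opening at its end, in the units of the state.
- arm.get_state(): the state, without advancing time (a new reading comes with each control period).
- arm.camera(name): name is "scene" or "side" or "wrist"; returns the picture (420x560x3 uint8, blue, green, red); there is no depth.
- arm.camera_model(name): a dict with "mtx" (3x3 intrinsics, pixels), "eye" and "attitude" of the camera in the world. Camera axes: x right, y down, z forward; pixel columns grow to the right and rows downward; lengths in mm; the calibration is good to about 2 mm. A picture is of the moment at which its call begins: read the wrist's pose just before it. camera_model takes no time and is no camera call; for the wrist camera it gives the pose at the moment of the call.
- arm.sign_off(): hands the job in, once; it reports no verdict.
The state is a dict: "time_s": time; "qpos": joint angles; "dq": joint speeds; "joint_efforts": joint torques, N m; "eef_pos": TCP position; "ee_rot": TCP orientation; "wrist_force": force on the tool from outside, world axes, zero at the start; "wrist_torque": the same for the moment, N m; "grip_width": finger opening in mm.
Only numpy, scipy, OpenCV 4.12 (cv2) and the standard library are available. Lean on these libraries where they do the work, as an engineer would, in place of code of your own. Each camera call takes 0.05 s, during which the arm holds its last target.

## Working session

There is one attempt and no reset: what is moved stays moved. The work goes in short steps, Python scripts to look and compute and a tool call to move; the robot and the scene stay as the last step left them, time stands still between calls to the robot, and variables do not carry over. Pictures are saved under pics/ and viewed, and the job is handed in when it is done.

Besides the shell and the picture viewer there is one more tool, called after "Request:" as name(argument=value, ...) on one line, values as JSON. servo_tool: Moves the arm, as the interface text tells. Its arguments: {"type":"object","properties":{"series":{"type":"array","items":{"type":"array","items":{"type":"number"}}},"newtons":{"type":"number"}},"required":["series"]}

```bash
mkdir -p pics; ls; cat > h.py <<'E'
import numpy as np, cv2
from workcell import arm
from scipy.spatial.transform import Rotation as R
def snap(name,fn):
    m=arm.camera_model(name); im=arm.camera(name); cv2.imwrite(f'pics/{fn}.png',im); return im,m
E
python3 - <<'E'
from h import *
print(arm.get_state()); print(arm.grip_depth)
for n in ["scene","side","wrist"]:
    im,m=snap(n,n+"0"); print(n,m)
E
```

```text
pics
{'time_s': 0.0, 'qpos': array([-1.31352051,  0.42673961,  0.07389191,  1.60658352, -0.03412086,
        1.1108298 , -0.06708855]), 'dq': array([ 0.00121831,  0.00167252, -0.0020388 , -0.0009309 , -0.00036056,
       -0.00022411,  0.00138713]), 'joint_efforts': array([-6.38375677e-04, -9.49859047e+01,  3.76060367e+00, -4.63529706e+01,
        1.91901613e-02,  1.01040359e-02,  6.86157068e-05]), 'eef_pos': array([266.94798545, 619.53026571, 230.61712417]), 'ee_rot': array([ 2.02020903e-01,  9.79380995e-01, -6.44186555e-04, -8.46078458e-05]), 'wrist_force': array([-0.09502041,  0.47894706, -0.60902027]), 'wrist_torque': array([-0.00864299,  0.00064024, -0.01839252]), 'grip_width': 85.29616247100282}
18.700000000000003
scene {'mtx': array([[391.90324761,   0.        , 279.7693233 ],
       [  0.        , 391.90324761, 214.04451686],
       [  0.        ,   0.        ,   1.        ]]), 'eye': array([-26.40823529, 702.3356525 , 617.45184185]), 'attitude': array([-0.3175825 ,  0.81173623, -0.45392395,  0.1848748 ])}
side {'mtx': array([[464.48770991,   0.        , 282.15720554],
       [  0.        , 464.48770991, 212.50741542],
       [  0.        ,   0.        ,   1.        ]]), 'eye': array([547.19807396, 873.31569038, 722.53865456]), 'attitude': array([-6.10377357e-03,  9.00886684e-01, -4.34011437e-01, -9.20666972e-06])}
wrist {'mtx': array([[302.63339572,   0.        , 275.96794172],
       [  0.        , 302.63339572, 214.10959155],
       [  0.        ,   0.        ,   1.        ]]), 'eye': array([203.43224761, 645.95501467, 373.88004004]), 'attitude': array([0.82754432, 0.54420782, 0.07524184, 0.11552882])}
```

View pics/scene0.png

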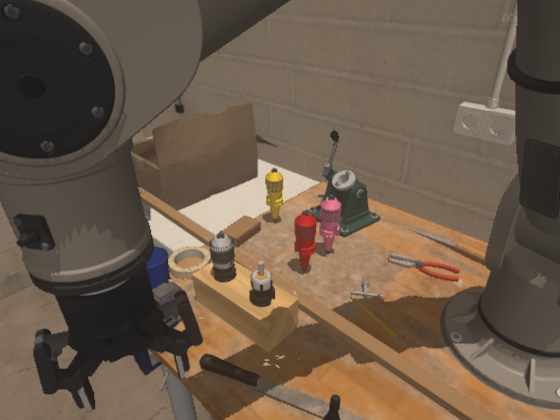

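View pics/side0.png

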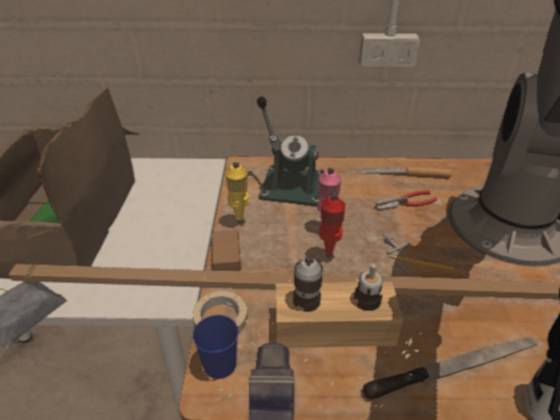

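View pics/wrist0.png

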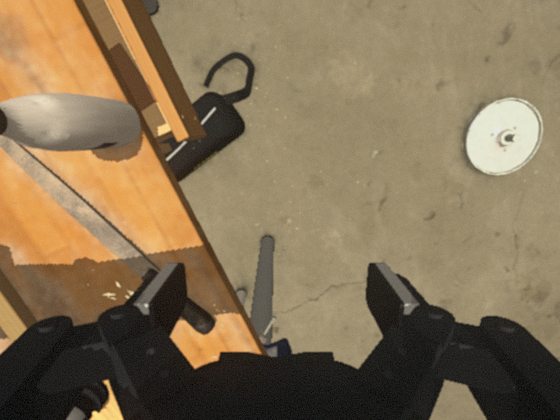

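```bash
python3 - <<'E'
import cv2
a=cv2.imread('pics/scene0.png');b=cv2.imread('pics/side0.png')
cv2.imwrite('pics/c1.png',cv2.resize(a[120:350,180:400],None,fx=2.6,fy=2.6,interpolation=3))
cv2.imwrite('pics/c2.png',cv2.resize(b[90:350,210:400],None,fx=2.3,fy=2.3,interpolation=3))
E
```

```text
(no output)
```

View pics/c1.png

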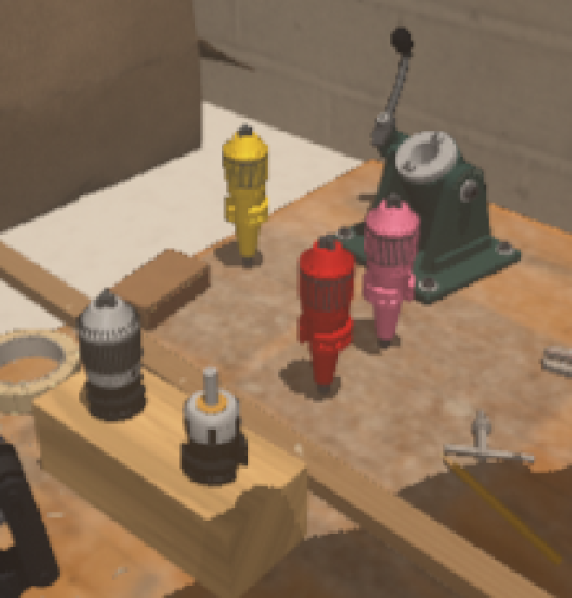

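View pics/c2.png

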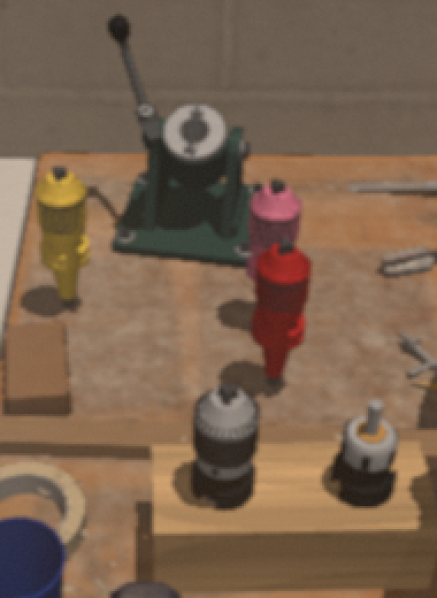

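```bash
cat >> h.py <<'E'
def ray(m,uv):
    K=m['mtx']; d=np.array([(uv[0]-K[0,2])/K[0,0],(uv[1]-K[1,2])/K[1,1],1.]); d=R.from_quat(m['attitude']).apply(d); return np.array(m['eye']),d/np.linalg.norm(d)
def tri(rs):
    A=np.zeros((3,3));b=np.zeros(3)
    for e,d in rs:
        P=np.eye(3)-np.outer(d,d);A+=P;b+=P@e
    p=np.linalg.solve(A,b); return p,[np.linalg.norm((np.eye(3)-np.outer(d,d))@(p-e)) for e,d in rs]
def onz(m,uv,z):
    e,d=ray(m,uv); return e+d*(z-e[2])/d[2]
def proj(m,p):
    c=R.from_quat(m['attitude']).inv().apply(np.asarray(p,float)-m['eye']); return (m['mtx']@(c/c[...,2:]).T).T[...,:2] if c.ndim>1 else (m['mtx']@(c/c[2]))[:2]
E
python3 - <<'E'
from h import *
s=arm.camera_model('scene');d=arm.camera_model('side')
P={'chucktop':((220.4,232.3),(309.6,258.7)),'nose':((344.2,180.4),(294.3,147)),'knob':((334.2,135.4),(261.7,102.2)),'redtop':((306.2,213.5),(333.9,197.4)),'redfoot':((303.8,270),(329.1,256.5)),'pinktop':((331.2,197.3),(330.9,171.3)),'yel':((274.6,170.8),(236,165.2)),'coltop':((260.8,262.7),(373,266))}
for k,(a,b) in P.items():
    p,e=tri([ray(s,a),ray(d,b)]); print(k,p.round(1),np.round(e,1))
E
```

```text
chucktop [504.9 315.8 182.5] [1.5 1.5]
nose [ 524.6 -143.9  122.4] [0.6 0.6]
knob [ 607.  -198.   218.9] [0.9 0.9]
redtop [447.7 117.3 161.1] [0.4 0.4]
redfoot [446.9 122.1   1.2] [1.1 1.1]
pinktop [447.5  25.3 164.1] [1. 1.]
yel [656.3   1.8 161.2] [0.2 0.2]
coltop [396.3 311.  161.7] [1. 1.]
```

```bash
python3 - <<'E'
from h import *
st=arm.get_state(); m=arm.camera_model('wrist'); T=R.from_quat(st['ee_rot'])
print('eye in tool',T.inv().apply(m['eye']-st['eef_pos']).round(1)); C=T.inv()*R.from_quat(m['attitude']); print(C.as_matrix().round(3))
a=cv2.imread('pics/scene0.png');b=cv2.imread('pics/side0.png')
x=np.hstack([cv2.resize(a[225:290,200:265],(390,390),interpolation=2),cv2.resize(b[250:315,275:340],(390,390),interpolation=2)])
x=cv2.convertScaleAbs(x,alpha=2.2,beta=10)
cv2.imwrite('pics/c3.png',x)
E
```

```text
eye in tool [  68.8   -1.1 -143.2]
[[-0.001 -0.962 -0.273]
 [ 1.    -0.001 -0.   ]
 [ 0.    -0.273  0.962]]
```

View pics/c3.png

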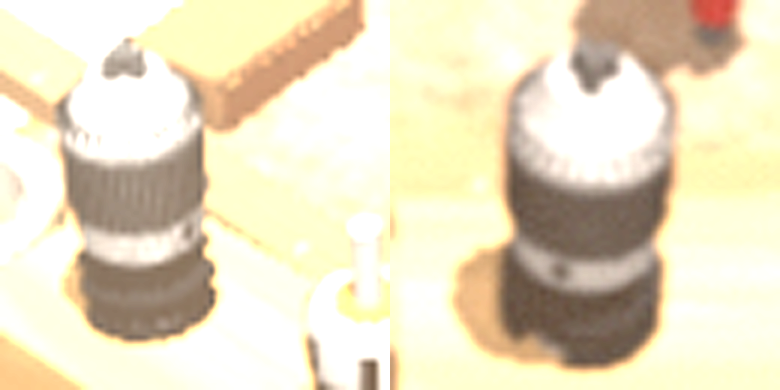

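```bash
python3 - <<'E'
from h import *
d=arm.camera_model('side')
for z in (75,85): print(onz(d,(300.8,307.5),z), onz(d,(296,306),z),onz(d,(304,310),z))
print(proj(d,[505,316,75]),proj(d,[505,316,183]))
b=cv2.imread('pics/side0.png')
x=cv2.resize(b[292:316,290:326],None,fx=20,fy=20,interpolation=2)
cv2.imwrite('pics/c4.png',cv2.convertScaleAbs(x,alpha=2.5,beta=10))
E
```

```text
[516.51372085 331.63381677  75.        ] [525.01887596 328.34388838  75.        ] [510.96067049 337.20197775  75.        ]
[516.98758218 339.99906061  85.        ] [525.36139139 336.75993888  85.        ] [511.5202881  345.48123195  85.        ]
[306.997223   300.80044463] [309.50887751 257.67787318]
```

View pics/c4.png

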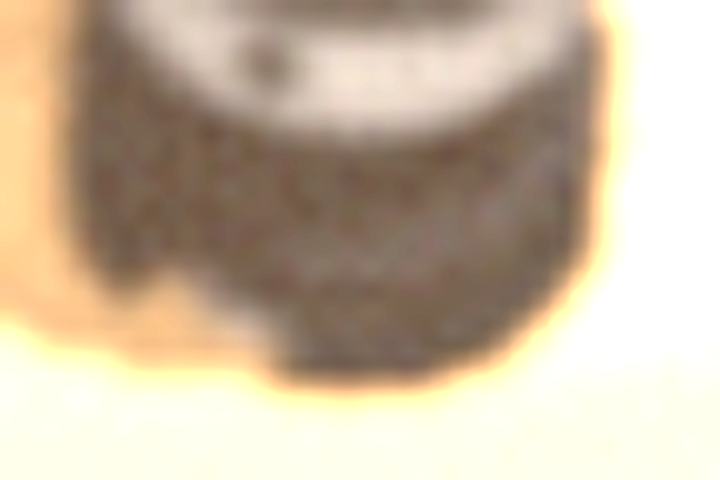

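```bash
python3 - <<'E'
from h import *
s=arm.camera_model('scene');d=arm.camera_model('side')
for n,uv in dict(cupbotL=(200,372),cupbotR=(234,372)).items(): print(n,onz(d,uv,0))
for z in (80,100,120): print('cuprim',z,onz(d,(217,325),z),onz(d,(194,325),z),onz(d,(238,325),z))
for z in (0,40,75): print('tape',onz(d,(220,313),z))
for z in (0,40,75): print('vise?',onz(d,(272,350),z),onz(d,(272,415),z))
print('tri beam end', [onz(d,(15,270),z).round() for z in (0,30,60,100)],[onz(s,(140,192),z).round() for z in (0,30,60,100)])
print('tri beam R', [onz(d,(480,283),z).round() for z in (0,30,60,100)],[onz(s,(430,385),z).round() for z in (0,30,60,100)])
E
```

```text
cupbotL [691.56167907 415.16750706   0.        ]
cupbotR [632.35853993 414.31640397   0.        ]
cuprim 80 [660.0674466  376.03234695  80.        ] [699.1308084  376.62291388  80.        ] [624.37881627 375.49279981  80.        ]
cuprim 100 [656.55421446 391.51105286 100.        ] [694.40166927 392.08323749 100.        ] [621.97644743 390.98829995 100.        ]
cuprim 120 [653.04098232 406.98975876 120.        ] [689.67253015 407.5435611  120.        ] [619.57407858 406.48380009 120.        ]
tape [671.73452423 285.1187966    0.        ]
tape [664.84014151 317.68158836  40.        ]
tape [658.80755664 346.17403116  75.        ]
vise? [567.39001104 368.48808149   0.        ] [563.94456273 491.12297014   0.        ]
vise? [566.27217813 396.43551964  40.        ] [563.01747108 512.2812967   40.        ]
vise? [565.29407434 420.88952802  75.        ] [562.20626589 530.79483245  75.        ]
tri beam end [array([1126.,  175.,    0.]), array([1102.,  204.,   30.]), array([1078.,  233.,   60.]), array([1046.,  272.,  100.])] [array([1121.,  177.,    0.]), array([1065.,  203.,   30.]), array([1010.,  228.,   60.]), array([935., 262., 100.])]
tri beam R [array([135., 197.,   0.]), array([152., 225.,  30.]), array([169., 253.,  60.]), array([192., 291., 100.])] [array([ 82., 211.,   0.]), array([ 76., 235.,  30.]), array([ 71., 259.,  60.]), array([ 64., 291., 100.])]
```

```bash
python3 - <<'E'
from h import *
d=arm.camera_model('side');w=arm.camera_model('wrist');s=arm.camera_model('scene')
print(tri([ray(d,(272,346)),ray(w,(140,120))]),tri([ray(d,(272,385)),ray(w,(70,120))]))
print(tri([ray(d,(272,346)),ray(s,(180,290))]))
b=cv2.imread('pics/side0.png');a=cv2.imread('pics/scene0.png');c=cv2.imread('pics/wrist0.png')
x=np.hstack([cv2.resize(b[300:420,180:310],(390,360)),cv2.resize(a[240:360,130:260],(390,360))])
cv2.imwrite('pics/c5.png',x)
# rows to go from start (world) 
st=arm.get_state();T=R.from_quat(st['ee_rot'])
print(T.inv().apply(np.array([536,355,215])-st['eef_pos']))
E
```

```text
(array([ 438.58545335,  981.23775524, 1018.16446558]), [np.float64(131.3490077029172), np.float64(131.34900770291705)]) (array([ 526.82983664, 1333.85254547, 1514.95918085]), [np.float64(14.310441406385602), np.float64(14.310441406385449)])
(array([566.39497888, 391.68826398,  45.20992459]), [np.float64(0.2828119287105345), np.float64(0.2828119287107644)])
[-351.75145597 -136.56888417   15.94292627]
```

View pics/c5.png

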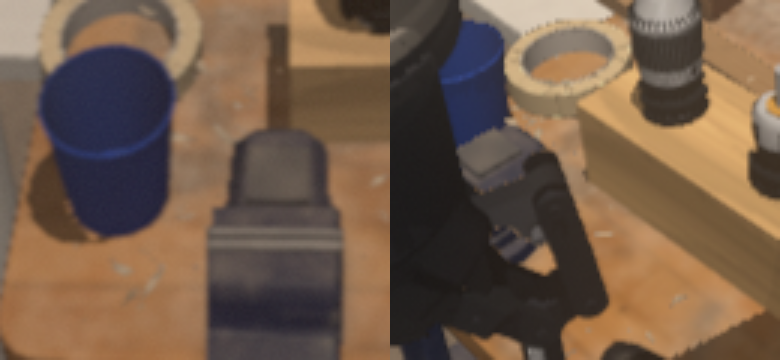

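Request:
servo_tool(series=[[-0.045,-0.0175,0.002,0,0.085],[-0.045,-0.0175,0.002,0,0.085],[-0.045,-0.0175,0.002,0,0.085],[-0.045,-0.0175,0.002,0,0.085]])

```text
time_s: 0.65
eef_pos: [405.6, 483.1, 223.1]
ee_rot: [0.202, 0.979, -0.0, -0.0]
wrist_force: [-0.4, 0.3, 0.2]
grip_width: 85.1
```

Request:
servo_tool(series=[[-0.044,-0.017,0.002,0,0.085],[-0.044,-0.017,0.002,0,0.085],[-0.044,-0.017,0.002,0,0.085],[-0.042,-0.017,0.002,0.18,0.085],[0,0,0,0.18,0.085]])

```text
time_s: 1.27
eef_pos: [540.3, 349.0, 215.0]
ee_rot: [0.379, 0.925, -0.001, 0.001]
wrist_force: [-1.1, 0.5, -0.0]
grip_width: 85.4
```

Request:
servo_tool(series=[[0,0,0,0.18,0.085],[0,0,0,0.18,0.085],[0,0,0,0.18,0.085],[0,0,0,0.18,0.085],[0,0,0,0.18,0.085]])

```text
time_s: 1.9
eef_pos: [537.5, 353.0, 215.1]
ee_rot: [0.742, 0.67, -0.0, -0.0]
wrist_force: [-0.0, -0.6, 0.6]
grip_width: 85.0
```

Request:
servo_tool(series=[[0,0,0,0.18,0.085],[0,0,0,0.18,0.085],[0,0,0,0.18,0.085],[0,0,0,0.027,0.085]])

```text
time_s: 2.4
eef_pos: [537.4, 353.2, 215.0]
ee_rot: [0.899, 0.438, -0.0, 0.0]
wrist_force: [-1.0, -0.7, -1.8]
grip_width: 85.0
```

```bash
python3 - <<'E'
from h import *
st=arm.get_state();print(st['time_s'],st['eef_pos'],st['ee_rot'],st['qpos'].round(2))
m=arm.camera_model('wrist')
im,_=snap('wrist','w1'); arm_m=m
import pickle;pickle.dump(m,open('w1.pkl','wb'))
print(R.from_quat(st['ee_rot']).as_matrix().round(3)); print(proj(m,[505,316,75]),proj(m,[505,316,183]))
E
```

```text
2.4 [537.36592676 353.15997275 215.04135837] [ 8.98783505e-01  4.38392652e-01 -2.14758712e-04  2.16833270e-04] [-1.11  0.44  0.58  1.72 -0.27  1.06 -1.11]
[[ 0.616  0.788 -0.   ]
 [ 0.788 -0.616 -0.001]
 [-0.001  0.    -1.   ]]
[272.71039117 249.49691163] [271.09735062 312.35089033]
```

View pics/w1.png

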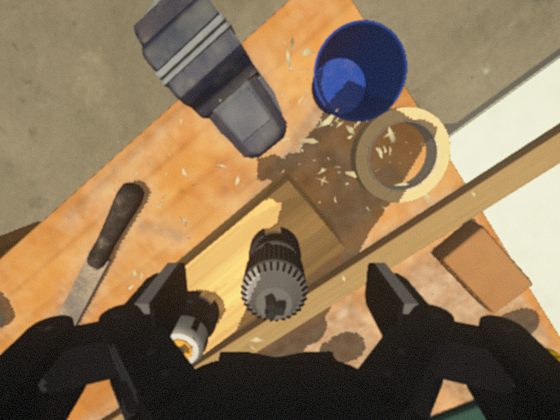

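```bash
python3 - <<'E'
from h import *
a=cv2.imread('pics/w1.png')
x=cv2.resize(a[215:330,225:325],None,fx=5,fy=5,interpolation=2)
cv2.imwrite('pics/c6.png',cv2.convertScaleAbs(x,alpha=2,beta=20))
E
```

```text
(no output)
```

View pics/c6.png

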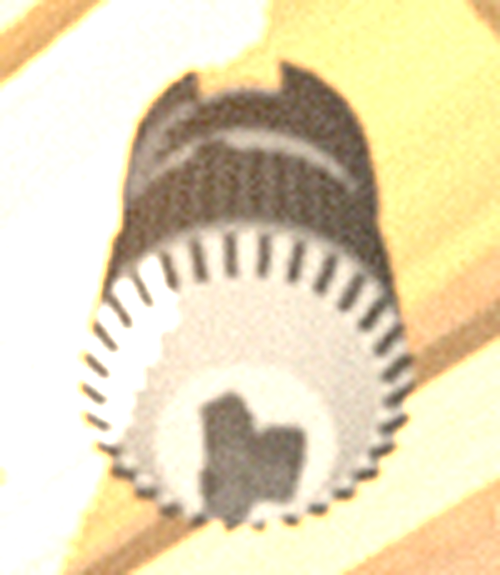

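```bash
python3 - <<'E'
from h import *
import pickle
m=pickle.load(open('w1.pkl','rb'))
X=np.array([.616,.788]);Y=np.array([.788,-.616]);t=np.array([537.37,353.16])
for n,uv in dict(L=(264,229),R=(281.6,227.4)).items():
    p=onz(m,uv,75)[:2]; print(n,p,'tool x,y',(p-t)@X,(p-t)@Y)
for z in (75,94):
  for n,uv in dict(L=(225+128/5,215+150/5),R=(225+378/5,215+150/5)).items():
    p=onz(m,uv,z)[:2]; print('flange',z,n,'tool x,y',(p-t)@X,(p-t)@Y)
for n,uv in dict(L=(225+86/5,215+385/5),R=(225+414/5,215+385/5)).items():
    for z in (157,165):
        p=onz(m,uv,z)[:2]; print('teeth',z,n,'tool x,y',(p-t)@X,(p-t)@Y)
p=onz(m,(225+250/5,215+455/5),181)[:2];print('jaws',p,(p-t)@X,(p-t)@Y)
E
```

```text
L [511.68225733 338.38330667] tool x,y -27.467683828365043 -11.139498131997243
R [526.37371868 328.99579181] tool x,y -25.815105347021973 6.2200825617897095
flange 75 L tool x,y -44.36362856759388 -24.755760050526778
flange 75 R tool x,y -44.39257270027441 25.347228630471076
flange 94 L tool x,y -36.80523042437884 -23.055905440328758
flange 94 R tool x,y -36.83223261212119 23.68552992256427
teeth 157 L tool x,y -49.2661056418648 -24.55844040681769
teeth 165 L tool x,y -44.59157925283728 -23.558844728450232
teeth 157 R tool x,y -49.298497370759904 24.366090100870984
teeth 165 R tool x,y -44.622682973354195 23.420275412457098
jaws [509.19453279 317.16605318] -45.71931789701626 -0.029996915486915188
```

Request:
servo_tool(series=[[0,0,0,-0.105,0.085],[-0.025,-0.0025,0,0,0.085],[-0.025,-0.0027,0,0,0.085],[0,0,0.02,0,0.085],[0,0,0,0,0.085]])

```text
time_s: 3.08
eef_pos: [506.0, 313.1, 194.5]
ee_rot: [0.874, 0.486, -0.001, 0.0]
wrist_force: [1.0, -0.3, 0.5]
grip_width: 85.4
```

```bash
python3 - <<'E'
from h import *
import pickle
st=arm.get_state();print(st['time_s'],st['eef_pos'],st['ee_rot'],st['qpos'].round(2))
print(R.from_quat(st['ee_rot']).as_matrix().round(3))
m=arm.camera_model('wrist')
im,_=snap('wrist','w2');pickle.dump(m,open('w2.pkl','wb'))
x=cv2.resize(im[130:330,196:356],None,fx=3,fy=3,interpolation=2)
cv2.imwrite('pics/c7.png',cv2.convertScaleAbs(x,alpha=2,beta=20))
E
```

```text
3.075 [506.02561965 313.07162402 194.53917487] [ 8.73781997e-01  4.86317026e-01 -8.74743306e-04  7.98578773e-05] [-1.1   0.37  0.56  1.85 -0.23  0.99 -1.  ]
[[ 0.527  0.85  -0.001]
 [ 0.85  -0.527 -0.001]
 [-0.002 -0.001 -1.   ]]
```

View pics/c7.png

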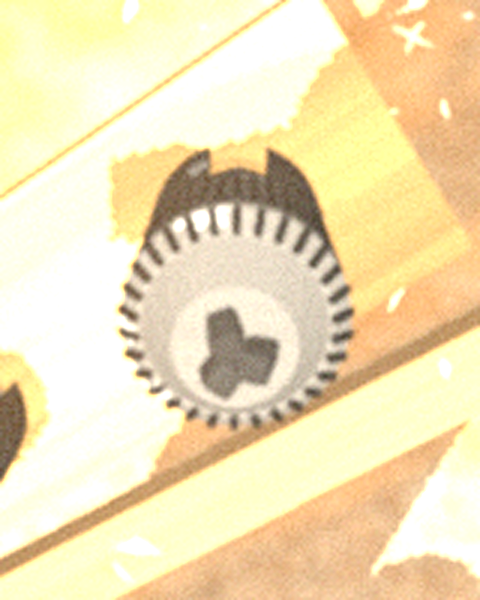

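```bash
python3 - <<'E'
from h import *
import pickle
m=pickle.load(open('w2.pkl','rb'));st=arm.get_state();T=R.from_quat(st['ee_rot'])
for n,(c,z) in dict(teeth=((237,315),158),jaws=((240,350),183),L=((209,152),75),Rr=((268,150),75)).items():
    p=onz(m,(196+c[0]/3,130+c[1]/3),z); print(n,p.round(1),T.inv().apply(p-st['eef_pos']).round(1))
E
```

```text
teeth [507.8 316.  158. ] [ 2.9 -0.4 37.3]
jaws [509.5 317.6 183. ] [ 5.2  0.2 12.3]
L [511.4 337.8  75. ] [ 23.4  -8.8 120.3]
Rr [526.3 329.3  75. ] [ 24.    8.4 120.2]
```

Request:
servo_tool(series=[[0.0015,0,0.025,0,0.085],[0,0,0.025,0,0.085],[0,0,0.0195,0,0.085],[0,0,0.003,0,0.085],[0,0,0,0,0.06]], newtons=30)

```text
time_s: 3.75
eef_pos: [507.9, 314.8, 123.3]
ee_rot: [0.874, 0.485, 0.0, 0.0]
wrist_force: [-0.3, 0.2, 1.2]
grip_width: 69.2
```

Request:
servo_tool(series=[[0,0,0,0,0.03],[0,0,0,0,0.03],[0,0,0,0,0.03],[0,0,0,0,0.03],[0,0,0,0,0.03]], newtons=30)

```text
time_s: 4.38
eef_pos: [507.8, 315.3, 123.9]
ee_rot: [0.874, 0.485, 0.001, -0.0]
wrist_force: [-2.2, 0.4, 4.9]
grip_width: 47.1
```

Request:
servo_tool(series=[[0,0,-0.01,0,0.03],[0,0,-0.01,0,0.03],[0,0,-0.01,0,0.03],[0,0,0,0,0.03]])

```text
time_s: 4.88
eef_pos: [507.9, 315.0, 153.8]
ee_rot: [0.874, 0.485, 0.001, -0.0]
wrist_force: [0.2, 0.4, -6.7]
grip_width: 47.3
```

```bash
python3 - <<'E'
from h import *
st=arm.get_state();print(st['eef_pos'],st['wrist_force'],st['wrist_torque'],st['grip_width'])
im,_=snap('side','s1');im2,_=snap('scene','sc1')
x=np.hstack([cv2.resize(im[200:350,240:400],(400,375)),cv2.resize(im2[180:330,160:320],(400,375))]);cv2.imwrite('pics/c8.png',x)
E
```

```text
[507.85288631 314.95800869 153.80608338] [ 0.17446734  0.42926827 -6.69864454] [-0.01771918  0.01673869  0.01773007] 47.25018577169757
```

View pics/c8.png

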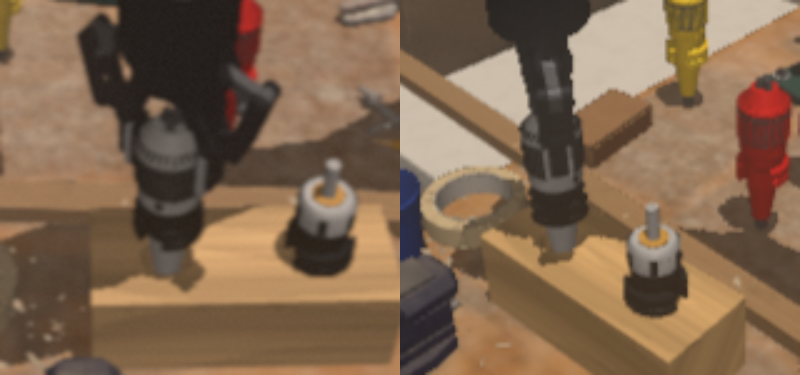

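Request:
servo_tool(series=[[0.012,0,0,0,0.03],[0.01,0,0,0,0.03],[0.01,0,0,0,0.03]], newtons=25)

```text
time_s: 5.35
eef_pos: [524.7, 342.4, 152.4]
ee_rot: [0.874, 0.485, -0.0, 0.0]
wrist_force: [-1.5, -2.7, -6.0]
grip_width: 47.1
```

```bash
python3 - <<'E'
from h import *
st=arm.get_state();print(st['eef_pos'],st['wrist_force'],st['wrist_torque'],st['grip_width'])
im,_=snap('side','s2');im2,_=snap('scene','sc2')
x=np.hstack([cv2.resize(im[200:350,240:400],(400,375)),cv2.resize(im2[180:330,160:320],(400,375))]);cv2.imwrite('pics/c9.png',x)
E
```

```text
[524.65917509 342.43405822 152.38231335] [-1.49776405 -2.65374164 -5.97497689] [-0.44778411  0.26728184 -0.01230521] 47.06503406278954
```

View pics/c9.png

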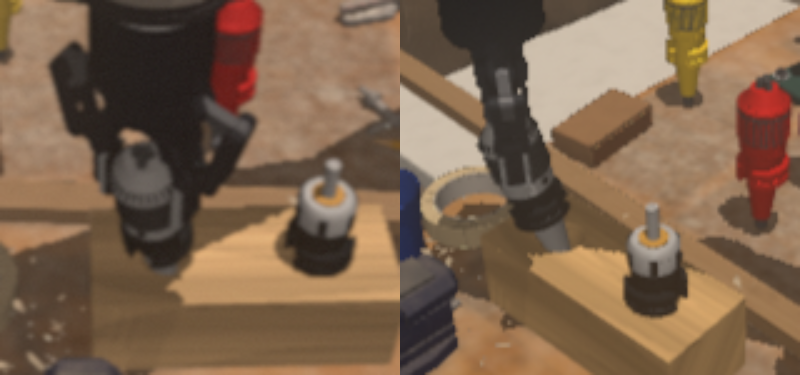

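Request:
servo_tool(series=[[0.01,0,0,0,0.03],[0.01,0,0,0,0.03],[0.01,0,0,0,0.03],[0.002,0,0,0,0.03],[0,0,0,0,0.03]], newtons=25)

```text
time_s: 6.08
eef_pos: [541.5, 369.0, 152.8]
ee_rot: [0.875, 0.485, 0.0, 0.0]
wrist_force: [-0.4, -0.8, -2.8]
grip_width: 46.9
```

```bash
python3 - <<'E'
from h import *
st=arm.get_state();print(st['eef_pos'],st['wrist_force'],st['wrist_torque'],st['grip_width'])
im,_=snap('side','s3');im2,_=snap('scene','sc3')
x=np.hstack([cv2.resize(im[200:350,240:400],(400,375)),cv2.resize(im2[180:330,160:320],(400,375))]);cv2.imwrite('pics/c10.png',x)
E
```

```text
[541.48080477 369.04217064 152.83118985] [-0.43648465 -0.7708775  -2.75017743] [-0.23299608  0.2280572  -0.00680838] 46.923724619349926
```

View pics/c10.png

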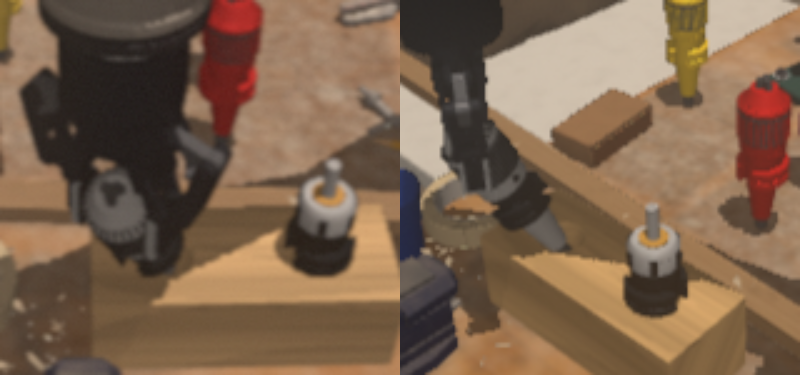

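Request:
servo_tool(series=[[0,0,0,0,0.03],[0,0,-0.02,0,0.03],[0,0,-0.03,0,0.03],[0,0,-0.04,0,0.03],[0,0,-0.035,0,0.03]], newtons=70)

```text
time_s: 6.8
eef_pos: [541.8, 369.1, 280.9]
ee_rot: [0.875, 0.485, 0.001, -0.0]
wrist_force: [0.3, 0.4, -7.0]
grip_width: 45.9
```

Request:
servo_tool(series=[[0,0,-0.01,-0.14,0.03],[0,0,0,-0.14,0.03],[0,0,0,-0.14,0.03],[0,0,0,-0.14,0.03],[0,0,0,0,0.03]])

```text
time_s: 7.42
eef_pos: [541.7, 368.9, 289.2]
ee_rot: [0.707, 0.707, 0.001, -0.0]
wrist_force: [-0.3, -0.0, -7.0]
grip_width: 46.3
```

```bash
python3 - <<'E'
from h import *
st=arm.get_state();print(st['eef_pos'],st['wrist_force'],st['wrist_torque'],st['grip_width']);T=R.from_quat(st['ee_rot']);print(T.as_matrix().round(3))
im,d=snap('side','s4');im2,s=snap('scene','sc4');im3,w=snap('wrist','w4')
g=T.apply([0,0,-18.7])+st['eef_pos'];print(g,proj(d,g),proj(s,g))
for n,i,m in (('a',im,d),('b',im2,s)):
    u,v=proj(m,g).astype(int); c=i[max(0,v-80):v+80,max(0,u-80):u+80]; print(n,u-80,v-80,c.shape); cv2.imwrite(f'pics/s4{n}.png',cv2.convertScaleAbs(cv2.resize(c,None,fx=3.6,fy=3.6,interpolation=2),alpha=1.6))
E
```

```text
[541.70891911 368.86963438 289.21398283] [-0.30645329 -0.03637112 -6.96175905] [ 0.14503156 -0.04740406  0.01531097] 46.267115971900736
[[-0.001  1.     0.001]
 [ 1.     0.001  0.001]
 [ 0.001  0.001 -1.   ]]
[541.68921299 368.84697857 307.91395872] [288.45255066 219.55876398] [177.51262034 179.48066282]
a 208 139 (160, 160, 3)
b 97 99 (160, 160, 3)
```

View pics/s4a.png

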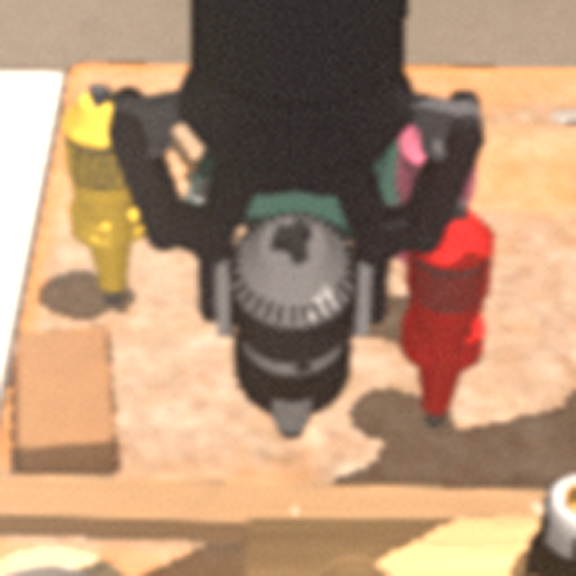

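View pics/s4b.png

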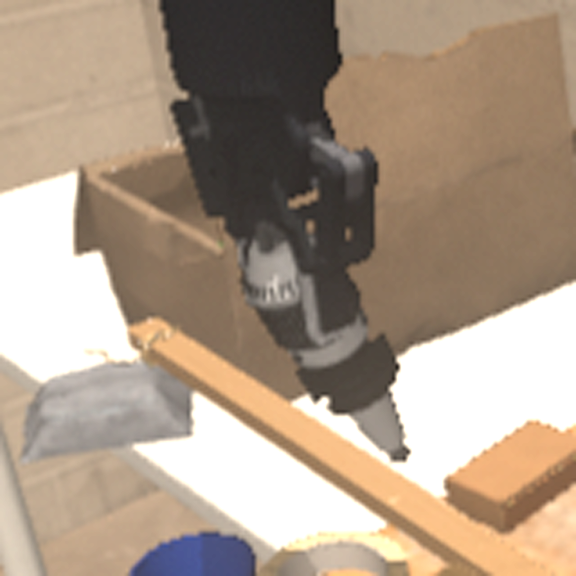

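View pics/w4.png

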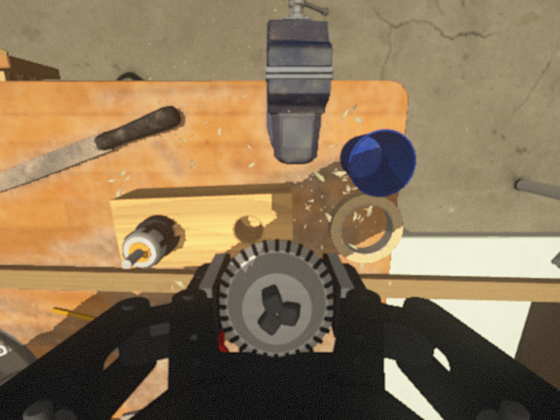

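```bash
python3 - <<'E'
from h import *
s=arm.camera_model('scene');d=arm.camera_model('side');st=arm.get_state()
f=lambda x,y,o:(x/3.6+o[0],y/3.6+o[1])
tip,e=tri([ray(d,f(290,434,(208,139))),ray(s,f(402,456,(97,99)))]);top,e2=tri([ray(d,f(292,238,(208,139))),ray(s,f(266,232,(97,99)))])
print(tip,e,top,e2,np.linalg.norm(top-tip)); a=(top-tip);a/=np.linalg.norm(a);print(a,np.degrees(np.arctan2(a[1],a[2])),np.degrees(np.arctan2(a[0],a[2])))
T=R.from_quat(st['ee_rot']);g=T.apply([0,0,-18.7])+st['eef_pos'];print('g to tip',g-tip,np.degrees(np.arctan2((g-tip)[1],(g-tip)[2])),np.linalg.norm(g-tip))
a=cv2.imread('pics/scene0.png');b=cv2.imread('pics/side0.png')
x=cv2.resize(a[155:205,320:370],(400,400),interpolation=2);y=cv2.resize(b[125:175,270:320],(400,400),interpolation=2)
cv2.imwrite('pics/n1.png',cv2.convertScaleAbs(np.hstack([x,y]),alpha=1.5))
E
```

```text
[539.95413518 317.96939759 183.14593093] [np.float64(2.237595841543537), np.float64(2.2375958415434187)] [541.27585556 377.29348259 341.15067869] [np.float64(0.8500344001049746), np.float64(0.8500344001049903)] 168.7797212947404
[0.00783104 0.35148823 0.93615955] 20.579028400217442 0.47927188485855915
g to tip [  1.54564649  50.96959603 123.97888737] 22.34830517685502 134.05615709406808
```

View pics/n1.png

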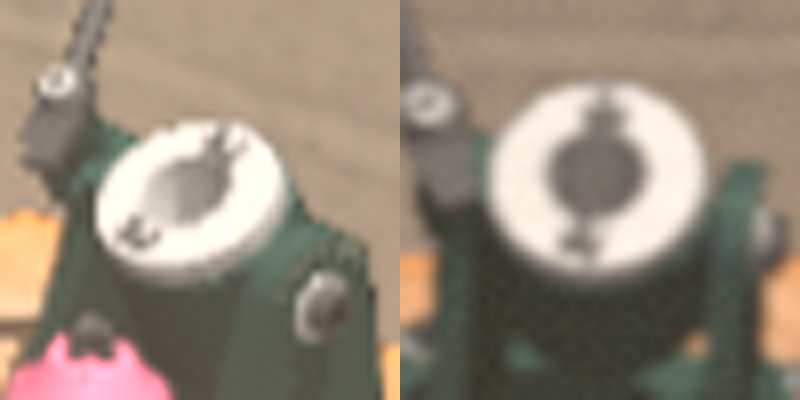

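```bash
python3 - <<'E'
from h import *
s=arm.camera_model('scene');d=arm.camera_model('side')
f=lambda x,y,o:(x/3.6+o[0],y/3.6+o[1])
def onx(m,uv,x):
    e,dd=ray(m,uv);return e+dd*(x-e[0])/dd[0]
for n,p in dict(tip=(402,456),top=(266,232),flB_L=(330,410),flB_R=(400,370),flT_L=(298,365),flT_R=(388,333)).items(): print(n,onx(s,f(*p,(97,99)),541.5).round(1))
def ony(m,uv,y): 
    e,dd=ray(m,uv);return e+dd*(y-e[1])/dd[1]
E
python3 - <<'E'
import cv2
a=cv2.imread('pics/sc4.png')
cv2.imwrite('pics/s4c.png',cv2.convertScaleAbs(cv2.resize(a[150:235,150:225],None,fx=7,fy=7,interpolation=2),alpha=2))
E
```

```text
tip [541.5 315.5 183.7]
top [541.5 376.7 341.7]
flB_L [541.5 356.9 232.7]
flB_R [541.5 309.7 237.2]
flT_L [541.5 371.3 266.1]
flT_R [541.5 314.5 262.1]
```

View pics/s4c.png

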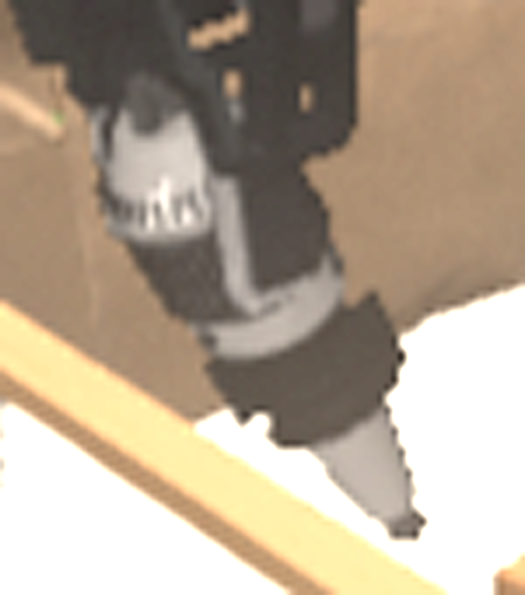

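```bash
python3 - <<'E'
from h import *
s=arm.camera_model('scene')
def onx(m,uv,x):
    e,dd=ray(m,uv);return e+dd*(x-e[0])/dd[0]
P={n:onx(s,(150+p[0]/7,150+p[1]/7),541.5) for n,p in dict(tip=(403,525),fl=(352,433),hub=(148,105)).items()}
print(P)
for a,b in (('tip','fl'),('fl','hub'),('tip','hub')):
    v=P[b]-P[a];print(a,b,np.degrees(np.arctan2(v[1],v[2])),np.linalg.norm(v))
# predicted pixels for chuck at tilt th with pivot g at chuck z=67
g=np.array([541.7,368.8,307.9])
for th in (20,22,25,28,30):
    c=np.cos(np.radians(th));q=np.sin(np.radians(th));ax=np.array([0,q,c])
    print(th,[((proj(s,g+ax*(z-67))-150)*7).round().tolist() for z in (-62,0,108)])
E
```

```text
{'tip': array([541.5       , 317.88647813, 186.46367275]), 'fl': array([541.5       , 330.83367648, 223.39443863]), 'hub': array([541.5       , 376.68108778, 338.80242586])}
tip fl 19.319660248096927 39.13452968701094
fl hub 21.666131385631285 124.18127330320058
tip hub 21.10392076269786 163.2908503980976
20 [[384.0, 534.0], [298.0, 386.0], [121.0, 84.0]]
22 [[395.0, 523.0], [304.0, 381.0], [117.0, 88.0]]
25 [[411.0, 507.0], [313.0, 372.0], [111.0, 93.0]]
28 [[426.0, 490.0], [321.0, 363.0], [104.0, 99.0]]
30 [[436.0, 478.0], [327.0, 356.0], [100.0, 103.0]]
```

```bash
python3 - <<'E'
from h import *
s=arm.camera_model('scene');d=arm.camera_model('side')
out=[]
for fn,m,box in (('scene0',s,(325,165,362,195)),('side0',d,(276,130,316,165))):
    im=cv2.imread(f'pics/{fn}.png'); x0,y0,x1,y1=box
    k=8; c=cv2.resize(im[y0:y1,x0:x1],None,fx=k,fy=k,interpolation=cv2.INTER_CUBIC); g=c.min(axis=2)
    for th in (115,130,145):
        mask=(g>th).astype(np.uint8); cs,_=cv2.findContours(mask,cv2.RETR_EXTERNAL,cv2.CHAIN_APPROX_NONE); q=max(cs,key=cv2.contourArea); h=cv2.convexHull(q)
        el=cv2.fitEllipse(h); cen=((el[0][0]+.5)/k-.5+x0,(el[0][1]+.5)/k-.5+y0); print(fn,th,np.round(cen,2),np.round(np.array(el[1])/k,2),round(el[2],1))
    cv2.ellipse(c,el,(0,0,255),1); out.append(cv2.resize(c,(390,320))); 
cv2.imwrite('pics/n2.png',np.hstack(out))
E
```

```text
scene0 115 [343.35 178.82] [17.57 24.26] 70.2
scene0 130 [343.21 178.72] [16.68 23.74] 69.2
scene0 145 [345.9  179.57] [11.76 19.97] 50.7
side0 115 [298.46 146.53] [17.35 22.34] 8.1
side0 130 [298.09 146.45] [17.32 20.92] 9.0
side0 145 [296.49 146.52] [19.25 20.52] 33.7
```

View pics/n2.png

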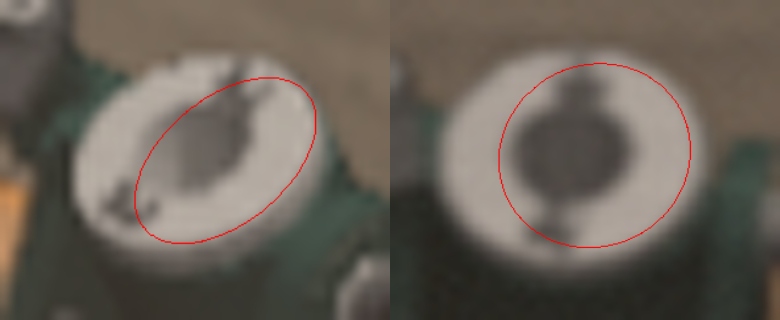

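Request:
servo_tool(series=[[-0.03,0.01,-0.01,0,0.03],[-0.045,0.011,-0.01,0,0.03],[-0.045,0.011,-0.01,0,0.03],[-0.045,0.011,0,0,0.03],[-0.045,0.011,0,0,0.03]])

```text
time_s: 8.2
eef_pos: [596.0, 157.7, 318.3]
ee_rot: [0.707, 0.707, 0.0, 0.0]
wrist_force: [0.2, 0.3, -6.2]
grip_width: 46.3
```

Request:
servo_tool(series=[[-0.045,0.011,0,0,0.03],[-0.045,0.011,0,0,0.03],[-0.045,0.011,0,0,0.03],[-0.045,0.01,0,0,0.03],[-0.03,0.005,0,0,0.03]])

```text
time_s: 8.82
eef_pos: [644.3, -53.4, 318.2]
ee_rot: [0.708, 0.706, -0.0, 0.0]
wrist_force: [-0.3, 0.3, -7.1]
grip_width: 45.8
```

Request:
servo_tool(series=[[-0.033,0.004,0,0,0.03],[0,0,0,0,0.03],[0,0,0,0,0.03]])

```text
time_s: 9.2
eef_pos: [648.2, -83.4, 317.8]
ee_rot: [0.707, 0.707, -0.0, -0.0]
wrist_force: [1.1, 0.7, -6.7]
grip_width: 46.3
```

```bash
python3 - <<'E'
from h import *
import pickle
st=arm.get_state();print(st['time_s'],st['eef_pos'],st['ee_rot'],st['qpos'].round(2),st['wrist_force'])
m=arm.camera_model('wrist')
im,_=snap('wrist','w5');pickle.dump(m,open('w5.pkl','wb'))
print(proj(m,[525,-144,130]))
E
```

```text
9.2 [648.24254824 -83.35770505 317.81482051] [ 7.06833324e-01  7.07380111e-01 -2.47145284e-06 -1.72284550e-04] [-0.43  0.38  0.62  1.58 -0.23  1.26  0.23] [ 1.11844206  0.70976141 -6.7415269 ]
[170.53413959 242.76249283]
```

View pics/w5.png

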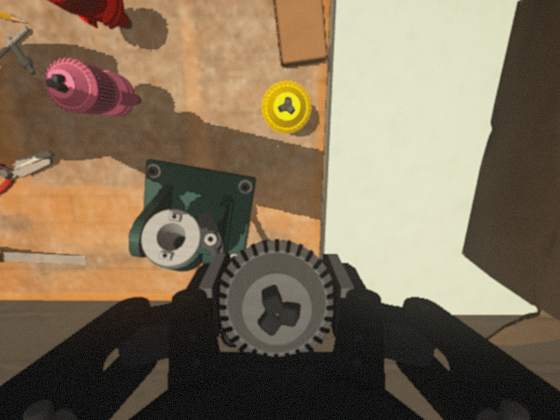

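```bash
python3 - <<'E'
from h import *
im=cv2.imread('pics/w5.png')
cv2.imwrite('pics/n3.png',cv2.convertScaleAbs(cv2.resize(im[155:280,125:265],None,fx=5,fy=5,interpolation=2),alpha=1.5))
E
```

```text
(no output)
```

View pics/n3.png

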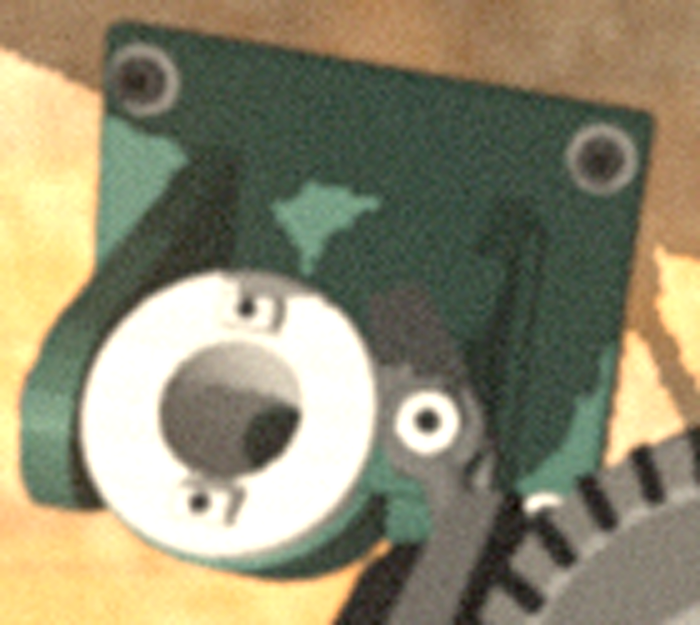

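```bash
python3 - <<'E'
from h import *
import pickle
m=pickle.load(open('w5.pkl','rb'))
im=cv2.imread('pics/w5.png')
k=6;x0,y0,x1,y1=130,198,206,275
c=cv2.resize(im[y0:y1,x0:x1],None,fx=k,fy=k,interpolation=cv2.INTER_CUBIC); 
hsv=cv2.cvtColor(c,cv2.COLOR_BGR2HSV)
for th in (95,110,125):
    mask=((c.min(axis=2)>th)&(hsv[...,1]<55)).astype(np.uint8)
    cs,_=cv2.findContours(mask,cv2.RETR_EXTERNAL,cv2.CHAIN_APPROX_NONE);q=max(cs,key=cv2.contourArea);el=cv2.fitEllipse(cv2.convexHull(q))
    cen=((el[0][0]+.5)/k-.5+x0,(el[0][1]+.5)/k-.5+y0);print(th,np.round(cen,2),np.round(np.array(el[1])/k,1),round(el[2]),onz(m,cen,130).round(1))
cv2.ellipse(c,el,(0,0,255),1);cv2.imwrite('pics/n4.png',c)
U=lambda x,y:(125+(x+.5)/5-.5,155+(y+.5)/5-.5)
a,b=onz(m,U(107,22),14),onz(m,U(655,115),14);v=b-a;print('edge',a,b,np.linalg.norm(v),np.degrees(np.arctan2(v[1],v[0])))
a,b=onz(m,U(141,80),18),onz(m,U(601,158),18);v=b-a;print('screws',a,b,np.linalg.norm(v),np.degrees(np.arctan2(v[1],v[0])))
# dogs: tops 7mm up; nose -x dog lower z
n=np.array(onz(m,U(228,412),130));
def nosep(o,yaw,p):
    Y=np.array([np.cos(yaw),np.sin(yaw),0]);Xs=np.array([np.sin(yaw),-np.cos(yaw),0]);Z=np.array([0,0,1.])
    c,s=np.cos(np.pi/6),np.sin(np.pi/6); xn=c*Xs+s*Z; zn=-s*Xs+c*Z
    return o+p[0]*xn+p[1]*Y+p[2]*zn
for yaw in (-8,-9,-10,-11):
    print(yaw,[((proj(m,nosep(n,np.radians(yaw),p))-[125,155]+.5)*5).round(1).tolist() for p in ((-22.5,0,7),(22.5,0,7),(0,50,24),(0,0,0))])
E
```

```text
95 [170.39 237.97] [57.3 60.6] 50 [ 525.4 -138.   130. ]
110 [170.33 237.53] [56.1 60.2] 54 [ 525.4 -137.5  130. ]
125 [170.28 237.45] [55.4 59.6] 56 [ 525.3 -137.4  130. ]
edge [458.43915053 -58.44456567  14.        ] [617.95321858 -85.74546525  14.        ] 161.83348547326392 -9.712095852852825
screws [468.11493245 -74.82238077  18.        ] [601.97256356 -97.93211123  18.        ] 135.8378630847514 -9.795221299392436
-8 [[240.5, 312.2], [199.4, 505.6], [428.8, 424.1], [228.5, 412.5]]
-9 [[242.2, 312.5], [198.1, 505.5], [429.4, 428.0], [228.5, 412.5]]
-10 [[243.9, 312.7], [196.9, 505.3], [430.0, 431.8], [228.5, 412.5]]
-11 [[245.7, 313.0], [195.6, 505.1], [430.4, 435.7], [228.5, 412.5]]
```

View pics/n4.png

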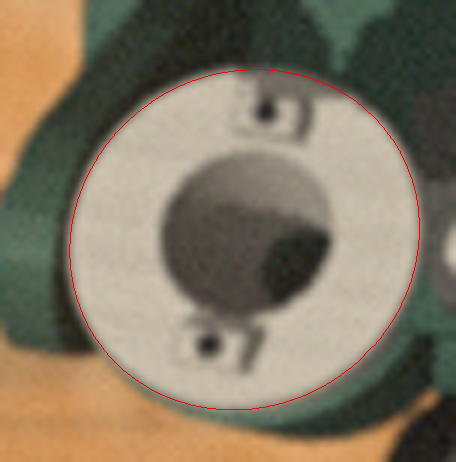

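Request:
servo_tool(series=[[0,0,0,0.085,0.03],[0,0,0,0.085,0.03],[-0.006,-0.037,0,0,0.03],[-0.006,-0.037,0,0,0.03],[-0.005,-0.0376,0,0,0.03]])

```text
time_s: 9.88
eef_pos: [534.3, -81.0, 317.7]
ee_rot: [0.764, 0.646, 0.0, -0.0]
wrist_force: [0.0, -0.1, -5.5]
grip_width: 46.0
```

Request:
servo_tool(series=[[0,0,0.02,0,0.03],[0,0,0.015,0,0.03],[0,0,0,0,0.03],[0,0,0,0,0.03]])

```text
time_s: 10.38
eef_pos: [535.9, -81.9, 283.1]
ee_rot: [0.764, 0.645, -0.0, 0.0]
wrist_force: [-0.3, -0.9, -5.6]
grip_width: 46.2
```

```bash
cat >> h.py <<'E'
N=np.array([525.8,-137.3,130.]); YAW=np.radians(-9.75)
Ld=np.array([-np.sin(YAW),np.cos(YAW),0]); Yd=np.array([np.cos(YAW),np.sin(YAW),0]); Zd=np.array([0,0,1.])
def nose(p):
    c,s=np.cos(np.pi/6),np.sin(np.pi/6); xn=-c*Ld+s*Zd; zn=s*Ld+c*Zd
    return N+p[0]*xn+p[1]*Yd+p[2]*zn
def tonose(w):
    c,s=np.cos(np.pi/6),np.sin(np.pi/6); v=np.asarray(w)-N; return np.array([v@(-c*Ld+s*Zd),v@Yd,v@(s*Ld+c*Zd)])
def stt():
    st=arm.get_state();T=R.from_quat(st['ee_rot']);g=T.apply([0,0,-18.7])+st['eef_pos'];v=g-N
    print('t',round(st['time_s'],2),'eef',st['eef_pos'].round(1),'F',st['wrist_force'].round(1),'M',st['wrist_torque'].round(2),'w',round(st['grip_width'],1))
    print('G l,y,z',(v@Ld).round(1),(v@Yd).round(1),v[2].round(1),'nose xyz',tonose(g).round(1)); print('tool y yaw',np.degrees(np.arctan2(*T.apply([0,1,0])[[1,0]])).round(2)); return st,T,g
E
python3 - <<'E'
from h import *
import pickle
st,T,g=stt(); m=arm.camera_model('wrist')
im,_=snap('wrist','w6');pickle.dump(m,open('w6.pkl','wb'))
im,d=snap('side','s6');im2,s=snap('scene','sc6')
for n,i,mm in (('a',im,d),('b',im2,s)):
    u,v=proj(mm,N+[0,0,60]).astype(int); c=i[v-50:v+50,u-60:u+60];print(n,u-60,v-50); cv2.imwrite(f'pics/s6{n}.png',cv2.convertScaleAbs(cv2.resize(c,None,fx=5,fy=5,interpolation=2),alpha=1.8))
E
```

```text
t 10.38 eef [535.9 -81.9 283.1] F [-0.3 -0.9 -5.6] M [ 0.17 -0.    0.04] w 46.2
G l,y,z 56.3 0.6 171.8 nose xyz [ 37.2   0.6 176.9]
tool y yaw -9.63
a 234 74
b 284 108
```

View pics/s6a.png

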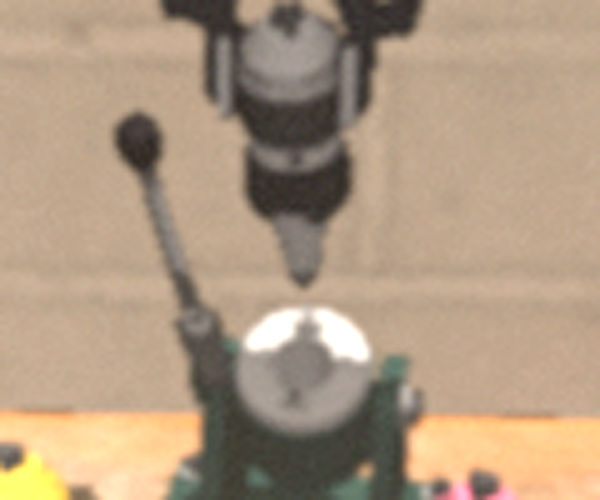

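View pics/s6b.png

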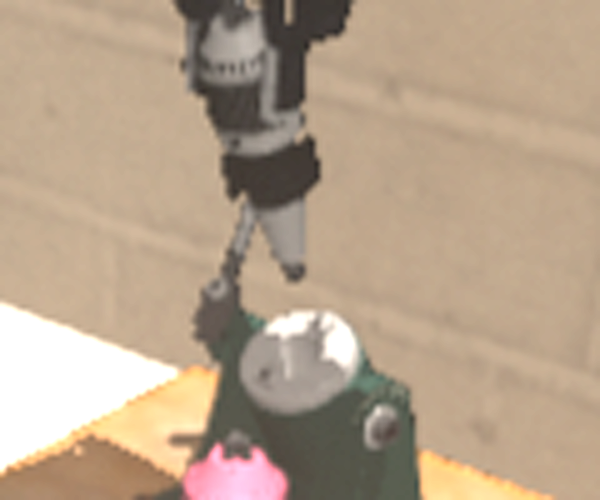

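View pics/w6.png

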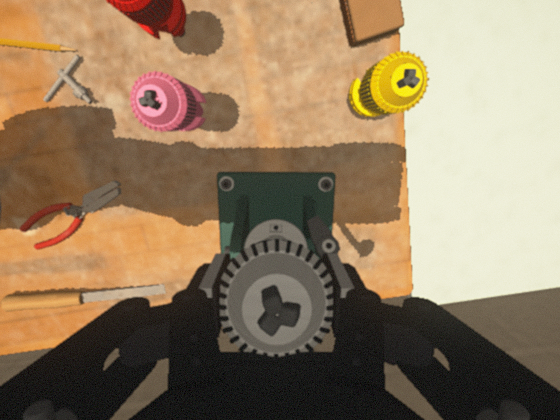

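```bash
python3 - <<'E'
from h import *
s=arm.camera_model('scene');d=arm.camera_model('side')
A=lambda x,y:(234+(x+.5)/5-.5,74+(y+.5)/5-.5);B=lambda x,y:(284+(x+.5)/5-.5,108+(y+.5)/5-.5)
for n,a,b in (('tip',(303,282),(294,274)),('nose',(303.5,371),(300,361)),('jaw',(289,15),(238,12)),('knob',(137,138),(0,0))):
    p,e=tri([ray(d,A(*a)),ray(s,B(*b))]);v=p-N;print(n,p.round(1),np.round(e,1),'l,y,z',(v@Ld).round(1),(v@Yd).round(1),v[2].round(1))
    if n=='tip':t=p
    if n=='jaw': v=p-t; print('tilt',np.degrees(np.arctan2(v@Ld,v[2])),np.degrees(np.arctan2(v@Yd,v[2])),np.linalg.norm(v))
E
```

```text
tip [ 526.2 -129.4  180. ] [1.1 1.1] l,y,z 7.8 -0.9 50.0
nose [ 524.7 -139.9  124.2] [0.9 0.9] l,y,z -2.8 -0.7 -5.8
jaw [535.9 -77.8 334.2] [0.4 0.4] l,y,z 60.4 -0.1 204.2
tilt 18.82376836512108 0.31737255267665476 162.83934531517545
knob [594.1  37.  343.4] [11.5 11.5] l,y,z 183.3 37.8 213.4
```

Request:
servo_tool(series=[[-0.001,0,0.015,0,0.03],[-0.001,-0.0006,0.015,0,0.03],[0,0,0.007,0,0.03],[0,0,0,0,0.03]])

```text
time_s: 11.02
eef_pos: [534.1, -83.8, 245.1]
ee_rot: [0.764, 0.645, -0.001, -0.0]
wrist_force: [0.0, 0.3, -6.1]
grip_width: 45.9
```

```bash
cat >> h.py <<'E'
def look(tag):
    im,d=snap('side','s'+tag);im2,s=snap('scene','sc'+tag); o=[]
    for i,mm in ((im,d),(im2,s)):
        u,v=proj(mm,N+[0,0,40]).astype(int); c=i[v-50:v+50,u-40:u+40];print('off',u-40,v-50); o.append(cv2.convertScaleAbs(cv2.resize(c,None,fx=5,fy=5,interpolation=2),alpha=1.8))
    cv2.imwrite(f'pics/L{tag}.png',np.hstack(o))
E
python3 - <<'E'
from h import *
stt();look('7')
E
```

```text
t 11.03 eef [534.1 -83.8 245.1] F [ 0.   0.3 -6.1] M [ 0.15 -0.06 -0.01] w 45.9
G l,y,z 54.1 -0.9 133.8 nose xyz [ 20.   -0.9 142.9]
tool y yaw -9.64
off 254 81
off 303 115
```

View pics/L7.png

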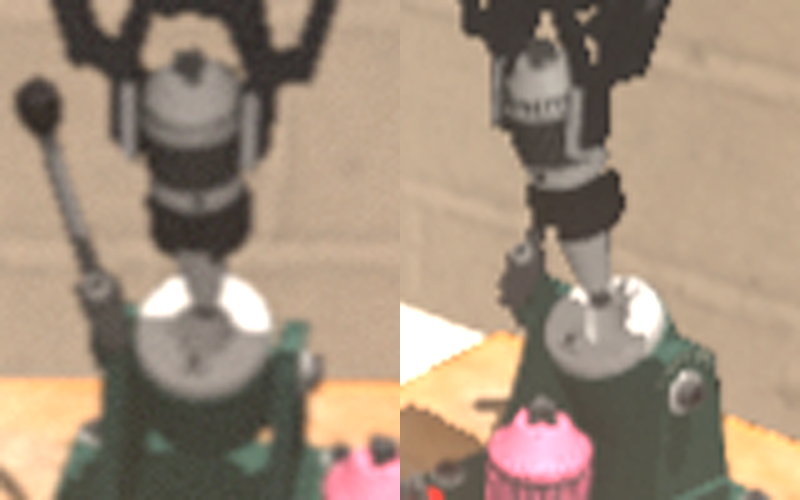

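Request:
servo_tool(series=[[-0.004,0.001,0.007,0,0.03],[-0.004,0,0.007,0,0.03],[-0.004,0,0.007,0,0.03],[0,0,0,0,0.03]], newtons=50)

```text
time_s: 11.62
eef_pos: [532.9, -96.3, 224.2]
ee_rot: [0.764, 0.645, -0.001, -0.0]
wrist_force: [0.7, -0.1, -6.1]
grip_width: 46.1
```

```bash
python3 - <<'E'
from h import *
stt();look('8')
E
```

```text
t 11.62 eef [532.9 -96.3 224.2] F [ 0.7 -0.1 -6.1] M [ 0.17  0.03 -0.06] w 46.1
G l,y,z 41.6 0.1 112.9 nose xyz [2.040e+01 1.000e-01 1.186e+02]
tool y yaw -9.67
off 254 81
off 303 115
```

View pics/L8.png

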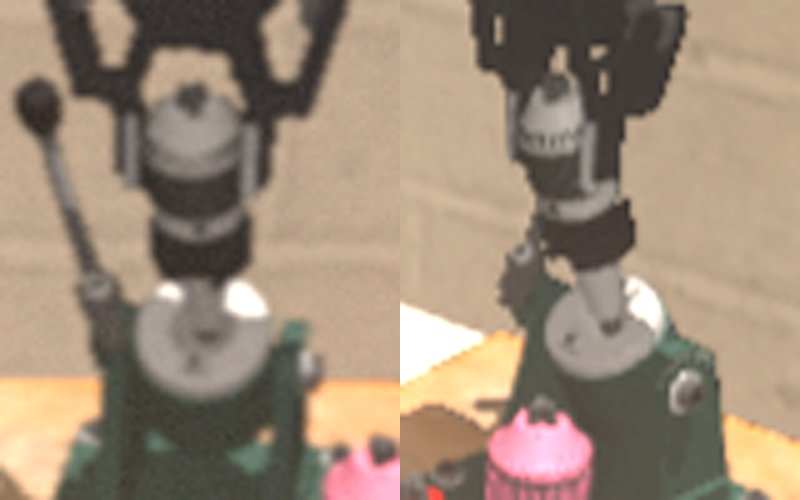

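Request:
servo_tool(series=[[-0.004,0,0.007,0,0.03],[-0.004,0,0.007,0,0.03],[0,0,0,0,0.03]], newtons=35)

```text
time_s: 12.1
eef_pos: [531.6, -103.9, 210.1]
ee_rot: [0.764, 0.645, -0.0, -0.0]
wrist_force: [-0.1, 1.0, -7.3]
grip_width: 46.2
```

```bash
python3 - <<'E'
from h import *
stt()
E
```

```text
t 12.1 eef [ 531.6 -103.9  210.1] F [-0.1  1.  -7.3] M [ 0.47  0.02 -0.  ] w 46.2
G l,y,z 33.9 0.1 98.8 nose xyz [2.010e+01 1.000e-01 1.025e+02]
tool y yaw -9.66
```

Request:
servo_tool(series=[[0.0043,0,0.0025,0,0.03],[0.0043,0,0.0025,0,0.03],[0.0043,0,0.0025,0,0.03],[0,0,0,0,0.03]], newtons=25)

```text
time_s: 12.6
eef_pos: [534.4, -90.6, 203.2]
ee_rot: [0.764, 0.646, -0.0, 0.0]
wrist_force: [-0.1, -1.1, -5.5]
grip_width: 46.0
```

```bash
python3 - <<'E'
from h import *
stt();look('9')
E
```

```text
t 12.6 eef [534.4 -90.6 203.2] F [-0.1 -1.1 -5.5] M [-0.33 -0.09 -0.02] w 46.0
G l,y,z 47.5 0.6 91.9 nose xyz [  4.9   0.6 103.3]
tool y yaw -9.59
off 254 81
off 303 115
```

View pics/L9.png

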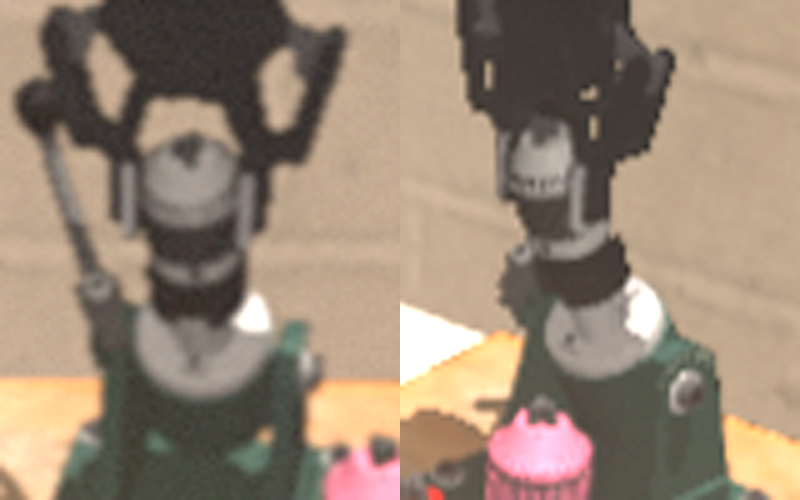

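Request:
servo_tool(series=[[0.0043,-0.0005,0.0025,0,0.03],[-0.0025,0,0.0043,0,0.03],[-0.0025,0,0.0043,0,0.03],[0,0,0,0,0.03]], newtons=25)

```text
time_s: 13.2
eef_pos: [533.3, -92.2, 191.7]
ee_rot: [0.764, 0.645, -0.0, -0.0]
wrist_force: [0.3, -3.2, -5.9]
grip_width: 45.6
```

```bash
python3 - <<'E'
from h import *
stt()
E
```

```text
t 13.2 eef [533.3 -92.2 191.7] F [ 0.3 -3.2 -5.9] M [-0.68 -0.12  0.11] w 45.6
G l,y,z 45.8 -0.2 80.4 nose xyz [ 0.6 -0.2 92.5]
tool y yaw -9.67
```

Request:
servo_tool(series=[[-0.0025,0,0.0043,0,0.03],[-0.0025,0,0.0043,0,0.03],[0,0,0,0,0.03]], newtons=25)

```text
time_s: 13.58
eef_pos: [532.6, -96.9, 183.2]
ee_rot: [0.764, 0.645, -0.0, 0.0]
wrist_force: [1.1, -4.0, -6.4]
grip_width: 46.1
```

```bash
python3 - <<'E'
from h import *
stt();look('10')
E
```

```text
t 13.57 eef [532.6 -96.9 183.2] F [ 1.1 -4.  -6.4] M [-0.92 -0.37  0.07] w 46.1
G l,y,z 40.9 -0.1 71.9 nose xyz [ 0.5 -0.1 82.8]
tool y yaw -9.65
off 254 81
off 303 115
```

View pics/L10.png

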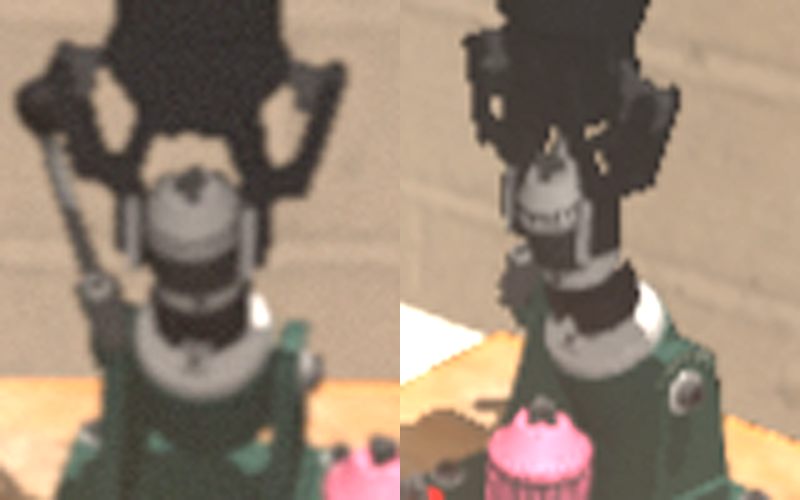

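Request:
servo_tool(series=[[-0.0025,0,0.0043,0,0.03],[0,0,0,0,0.03]], newtons=25)

```text
time_s: 13.92
eef_pos: [532.4, -99.2, 179.1]
ee_rot: [0.764, 0.645, -0.0, 0.0]
wrist_force: [1.2, -4.1, -6.8]
grip_width: 46.1
```

```bash
python3 - <<'E'
from h import *
import pickle
stt();look('11')
m=arm.camera_model('wrist');im,_=snap('wrist','w11');pickle.dump(m,open('w11.pkl','wb'))
E
```

```text
t 13.93 eef [532.4 -99.2 179.1] F [ 1.2 -4.1 -6.8] M [-1.01 -0.52  0.13] w 46.1
G l,y,z 38.7 0.1 67.8 nose xyz [ 0.4  0.1 78. ]
tool y yaw -9.64
off 254 81
off 303 115
```

View pics/L11.png

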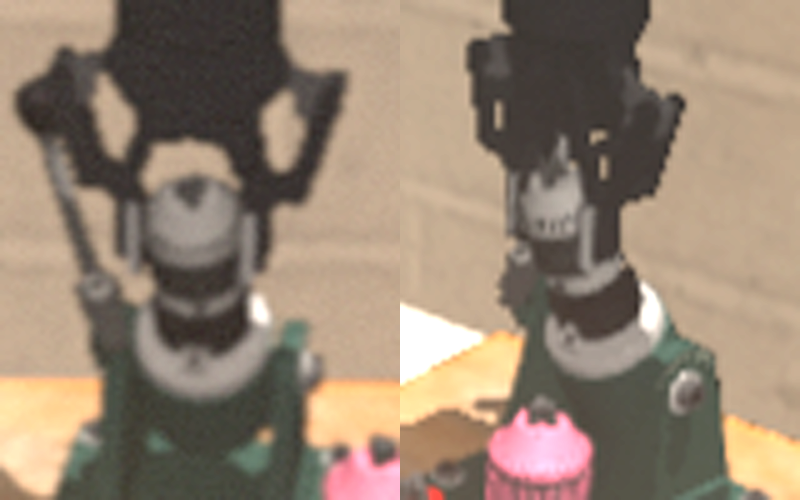

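View pics/w11.png

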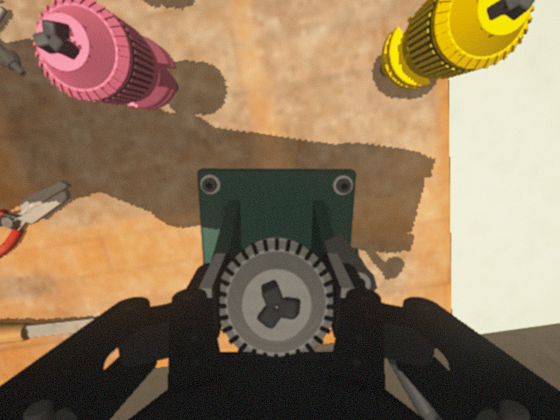

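```bash
cat >> h.py <<'E'
def zoom(tag):
    a=cv2.imread(f'pics/s{tag}.png');b=cv2.imread(f'pics/sc{tag}.png')
    x=cv2.resize(a[130:166,274:316],(420*1,360),interpolation=2);y=cv2.resize(b[160:196,324:366],(420,360),interpolation=2)
    cv2.imwrite(f'pics/Z{tag}.png',cv2.convertScaleAbs(np.hstack([x[:, :395],y[:, :395]]),alpha=2.2,beta=10))
E
python3 - <<'E'
from h import *
zoom('11')
E
```

```text
(no output)
```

View pics/Z11.png

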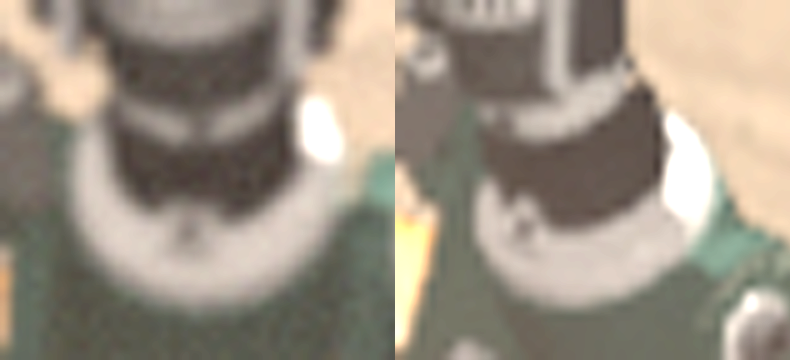

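Request:
servo_tool(series=[[-0.0015,0,0.0026,0,0.03],[-0.0015,0,0.0026,0,0.03],[0,0,0,0,0.03]], newtons=25)

```text
time_s: 14.45
eef_pos: [532.7, -100.8, 174.3]
ee_rot: [0.764, 0.646, 0.001, -0.0]
wrist_force: [3.3, 4.7, 2.3]
grip_width: 45.7
```

```bash
python3 - <<'E'
from h import *
stt();look('12');zoom('12')
E
```

```text
t 14.45 eef [ 532.7 -100.8  174.3] F [3.3 4.7 2.3] M [ 0.7  -0.84  0.14] w 45.7
G l,y,z 37.2 0.5 63.0 nose xyz [-0.7  0.5 73.2]
tool y yaw -9.57
off 254 81
off 303 115
```

View pics/Z12.png

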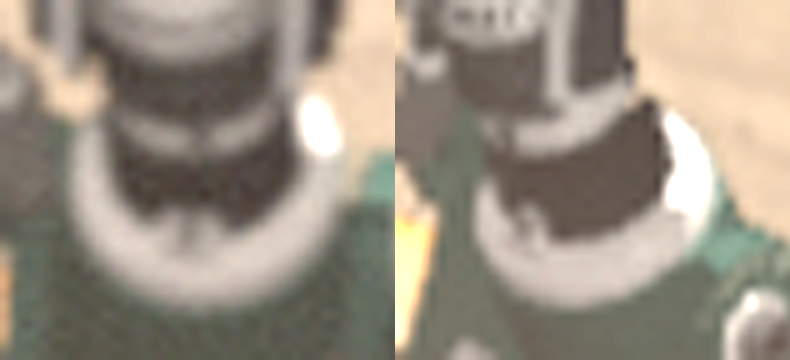

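Request:
servo_tool(series=[[0,0.001,0,0,0.03],[-0.0008,0,0.0013,0,0.03],[-0.0008,0,0.0013,0,0.03],[0,0,0,0,0.03]], newtons=25)

```text
time_s: 15.05
eef_pos: [533.3, -100.7, 172.1]
ee_rot: [0.763, 0.646, 0.001, -0.001]
wrist_force: [-2.0, 16.8, 15.3]
grip_width: 45.8
```

```bash
python3 - <<'E'
from h import *
stt();look('13');zoom('13')
E
```

```text
t 15.05 eef [ 533.3 -100.7  172.1] F [-2.  16.8 15.3] M [ 3.06  0.67 -0.2 ] w 45.8
G l,y,z 37.3 1.2 60.8 nose xyz [-1.9  1.2 71.3]
tool y yaw -9.5
off 254 81
off 303 115
```

View pics/Z13.png

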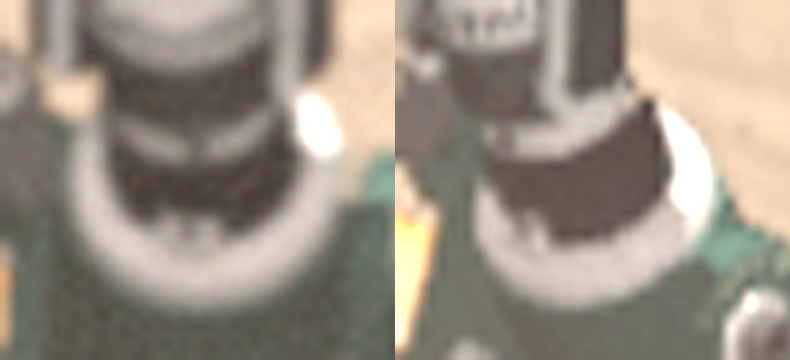

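View pics/L13.png

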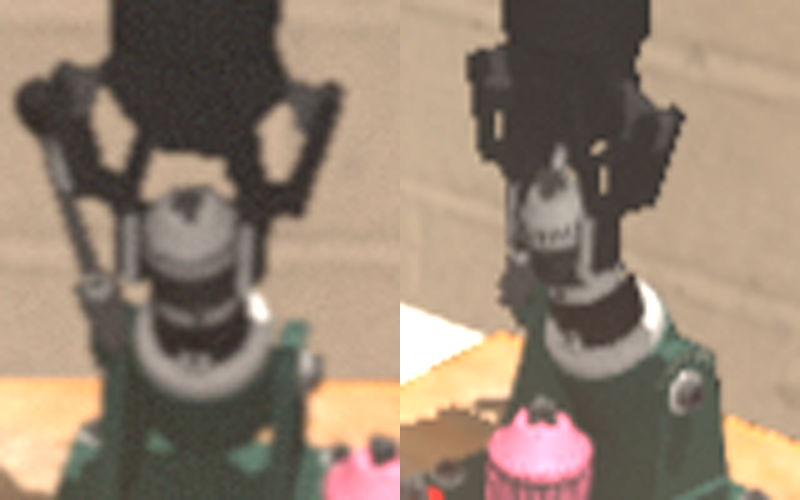

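```bash
cat >> h.py <<'E'
def overlay(tag,dN=(0,0,0)):
    o=[]
    for pre,cam,(x0,y0) in (('s','side',(274,125)),('sc','scene',(324,155))):
        m=arm.camera_model(cam);im=cv2.imread(f'pics/{pre}{tag}.png');k=9
        c=cv2.convertScaleAbs(cv2.resize(im[y0:y0+42,x0:x0+44],None,fx=k,fy=k,interpolation=2),alpha=2,beta=10)
        for r,z,col in ((33,0,(0,0,255)),(25,0,(0,255,0)),(25,7,(255,0,255)),(25,19,(255,255,0))):
            P=np.array([nose((r*np.cos(t),r*np.sin(t),z)) for t in np.linspace(0,2*np.pi,60)])+np.array(dN)
            q=((proj(m,P)-[x0,y0]+.5)*k).astype(np.int32); 
            cv2.polylines(c,[q if r==33 else q[15:46]],r==33,col,1)
        o.append(c)
    cv2.imwrite(f'pics/O{tag}.png',np.hstack(o))
E
python3 - <<'E'
from h import *
overlay('13')
E
```

```text
(no output)
```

View pics/O13.png

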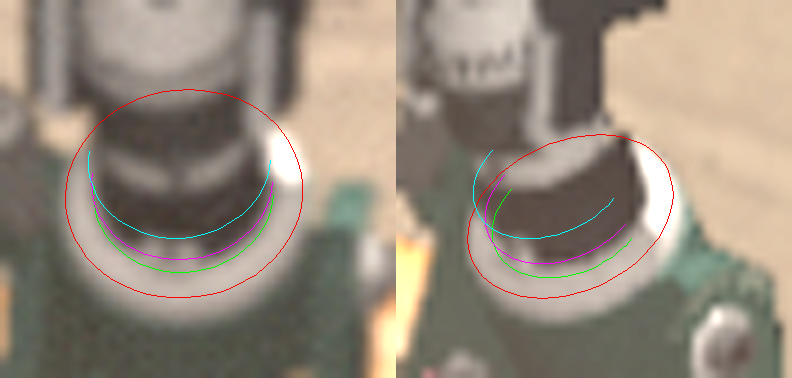

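```bash
python3 - <<'E'
from h import *
st,T,g=stt();m=arm.camera_model('wrist');im,_=snap('wrist','w14')
a=cv2.imread('pics/w4.png')
cv2.imwrite('pics/n5.png',cv2.convertScaleAbs(np.hstack([cv2.resize(x[225:365,211:341],(390,420),interpolation=2) for x in (a,im)]),alpha=1.8,beta=10))
for th in (20,25,30,35):
  for off in (0,-4):
    t=np.radians(th);ax=np.array([np.sin(t),0,-np.cos(t)]);base=np.array([off,0,-18.7])
    print(th,off,[proj(m,st['eef_pos']+T.apply(base+ax*(z-67))).round(1).tolist() for z in (84,100,108)])
E
```

```text
t 15.15 eef [ 533.3 -100.6  172.1] F [-2.2 16.2 15.2] M [ 3.03  0.65 -0.15] w 45.9
G l,y,z 37.3 1.2 60.8 nose xyz [-1.9  1.2 71.3]
tool y yaw -9.5
20 0 [[275.7, 289.5], [275.6, 297.5], [275.6, 302.6]]
20 -4 [[275.7, 298.3], [275.6, 307.6], [275.6, 313.4]]
25 0 [[275.7, 285.7], [275.6, 289.1], [275.6, 291.2]]
25 -4 [[275.7, 294.6], [275.6, 299.2], [275.6, 302.1]]
30 0 [[275.7, 281.9], [275.6, 280.7], [275.6, 279.9]]
30 -4 [[275.7, 290.8], [275.6, 290.8], [275.6, 290.9]]
35 0 [[275.7, 278.2], [275.6, 272.4], [275.6, 268.8]]
35 -4 [[275.7, 287.0], [275.6, 282.5], [275.6, 279.8]]
```

View pics/n5.png

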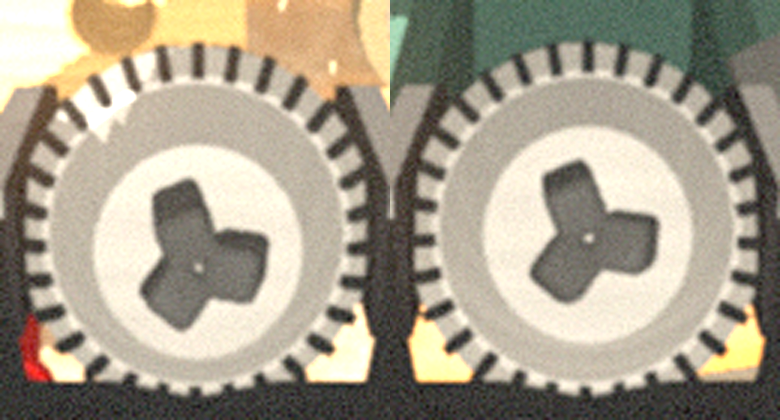

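Request:
servo_tool(series=[[0.002,0,-0.001,0,0.03],[0.002,0,0.0005,0,0.03],[0.0015,0,0.0008,0,0.03],[0,0,0,0,0.03]], newtons=25)

```text
time_s: 15.7
eef_pos: [533.4, -98.5, 171.1]
ee_rot: [0.764, 0.645, -0.0, 0.0]
wrist_force: [-0.7, -2.0, -2.5]
grip_width: 46.0
```

```bash
cat >> h.py <<'E'
def wz(tag):
    im,_=snap('wrist','w'+tag); x=cv2.resize(im[225:365,211:341],(390,420),interpolation=2); cv2.imwrite(f'pics/wz{tag}.png',cv2.convertScaleAbs(x,alpha=1.8,beta=10))
E
python3 - <<'E'
from h import *
stt();wz('15')
E
```

```text
t 15.7 eef [533.4 -98.5 171.1] F [-0.7 -2.  -2.5] M [-0.74 -0.03 -0.01] w 46.0
G l,y,z 39.5 0.9 59.8 nose xyz [-4.3  0.9 71.6]
tool y yaw -9.65
```

View pics/wz15.png

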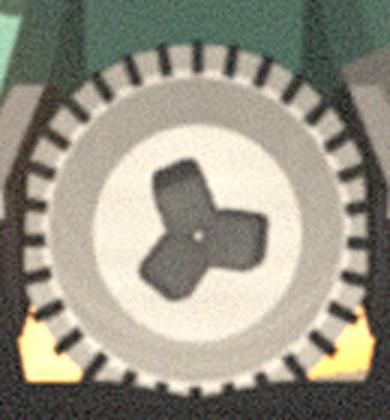

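Request:
servo_tool(series=[[0.0017,0,0.001,0,0.03],[0.0017,0,0.001,0,0.03],[-0.001,0,0.0017,0,0.03],[0,0,0,0,0.03]], newtons=25)

```text
time_s: 16.25
eef_pos: [534.2, -95.1, 168.0]
ee_rot: [0.764, 0.645, 0.001, -0.0]
wrist_force: [-3.9, 3.7, 10.9]
grip_width: 46.2
```

```bash
python3 - <<'E'
from h import *
stt();wz('16');look('16');zoom('16')
E
```

```text
t 16.25 eef [534.2 -95.1 168. ] F [-3.9  3.7 10.9] M [ 0.41  0.94 -0.04] w 46.2
G l,y,z 43.0 1.1 56.7 nose xyz [-8.8  1.1 70.6]
tool y yaw -9.6
off 254 81
off 303 115
```

View pics/wz16.png

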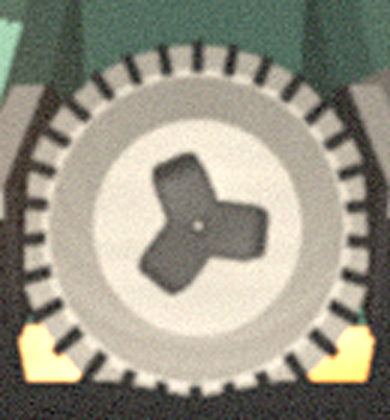

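View pics/Z16.png

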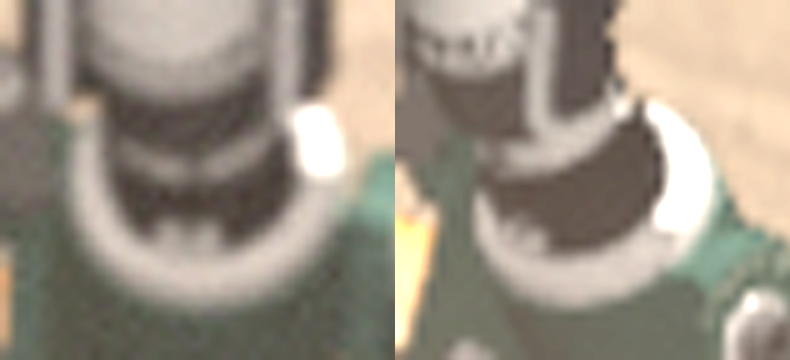

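```bash
python3 - <<'E'
from h import *
overlay('16')
E
```

```text
(no output)
```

View pics/O16.png

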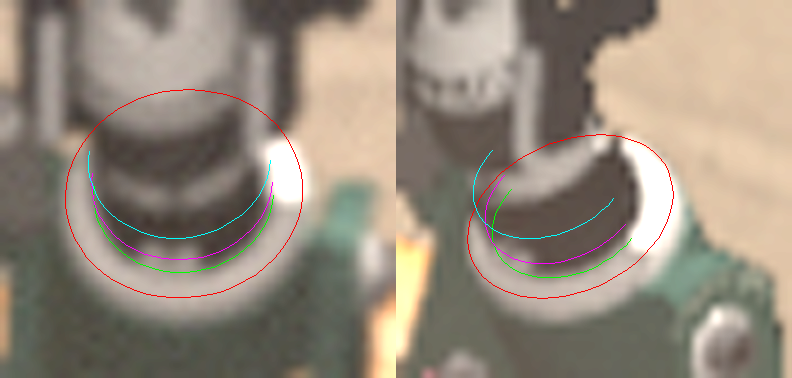

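Request:
servo_tool(series=[[0,-0.0007,-0.0005,0,0.03],[0.001,0,0.0015,0,0.03],[0,0,0.0012,0,0.03],[0,0,0,0,0.03]], newtons=25)

```text
time_s: 16.9
eef_pos: [534.5, -93.3, 166.9]
ee_rot: [0.764, 0.646, 0.002, -0.0]
wrist_force: [-7.7, 9.7, 33.4]
grip_width: 46.1
```

```bash
python3 - <<'E'
from h import *
stt();wz('17');look('17');overlay('17')
E
```

```text
t 16.9 eef [534.5 -93.3 166.9] F [-7.7  9.7 33.4] M [ 1.8   1.82 -0.19] w 46.1
G l,y,z 44.8 1.1 55.6 nose xyz [-11.    1.1  70.5]
tool y yaw -9.58
off 254 81
off 303 115
```

View pics/wz17.png

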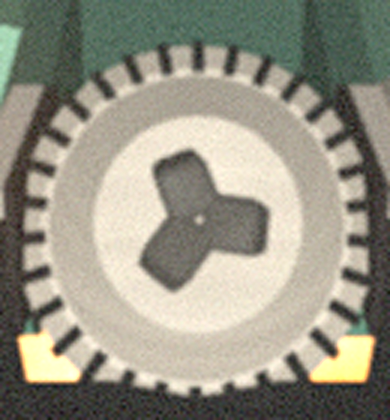

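View pics/O17.png

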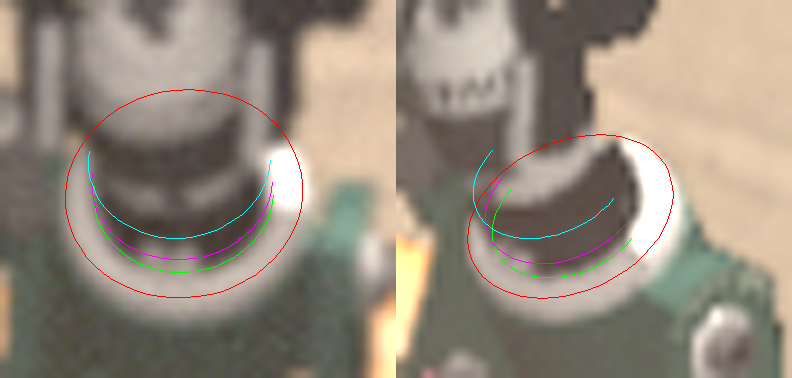

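Request:
servo_tool(series=[[0,-0.001,-0.001,0,0.03],[0,-0.0008,0,0,0.03],[0,0,0,0,0.03]], newtons=25)

```text
time_s: 17.42
eef_pos: [533.5, -93.9, 167.3]
ee_rot: [0.764, 0.646, 0.002, 0.001]
wrist_force: [5.1, 2.2, 8.2]
grip_width: 45.9
```

```bash
python3 - <<'E'
from h import *
stt()
E
```

```text
t 17.43 eef [533.5 -93.9 167.3] F [5.1 2.2 8.2] M [ 0.37 -1.48  0.14] w 45.9
G l,y,z 44.0 0.2 56.0 nose xyz [-10.1   0.2  70.5]
tool y yaw -9.59
```

Request:
servo_tool(series=[[0,0.0007,0,0,0.03],[-0.0005,0,0.0009,0,0.03],[-0.0005,0,0.0009,0,0.03],[0,0,0,0,0.03]], newtons=25)

```text
time_s: 17.92
eef_pos: [534.2, -93.5, 166.8]
ee_rot: [0.763, 0.646, 0.003, -0.0]
wrist_force: [-7.1, 14.7, 41.8]
grip_width: 45.6
```

```bash
python3 - <<'E'
from h import *
stt();wz('18');look('18');overlay('18');zoom('18')
E
```

```text
t 17.93 eef [534.2 -93.5 166.8] F [-7.1 14.7 41.8] M [ 2.67  1.7  -0.07] w 45.6
G l,y,z 44.5 0.8 55.5 nose xyz [-10.8   0.8  70.3]
tool y yaw -9.54
off 254 81
off 303 115
```

View pics/wz18.png

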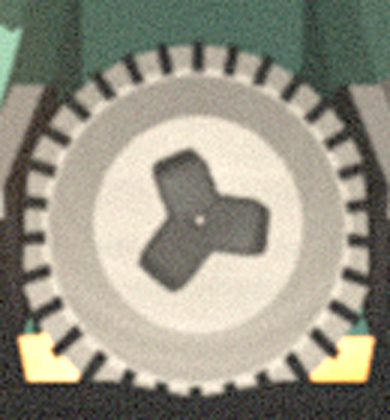

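View pics/O18.png

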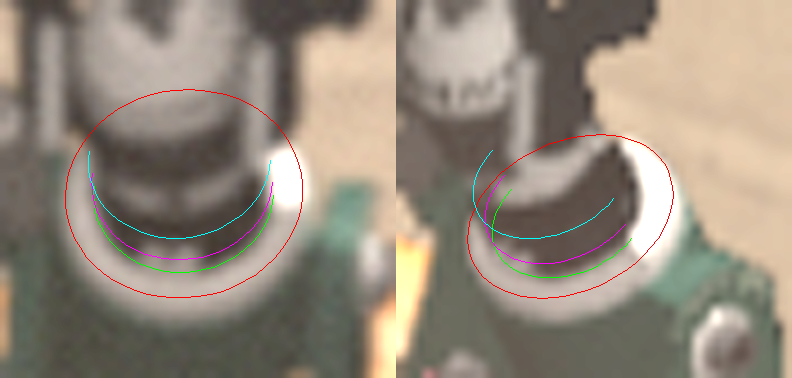

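View pics/Z18.png

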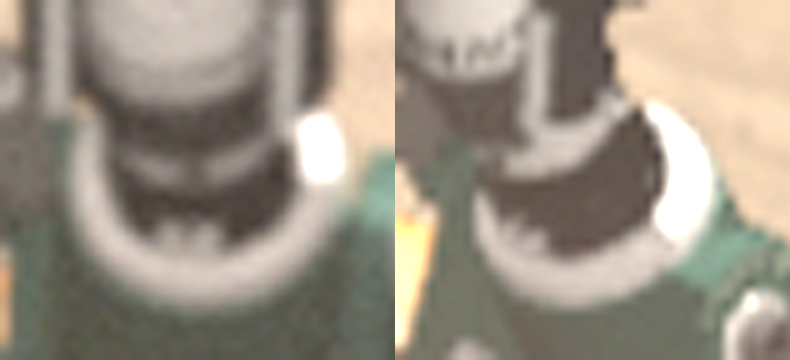

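```bash
python3 - <<'E'
from h import *
o=[]
for pre,cam,(x0,y0) in (('side0','side',(274,125)),('scene0','scene',(324,155))):
    m=arm.camera_model(cam);im=cv2.imread(f'pics/{pre}.png');k=9
    c=cv2.convertScaleAbs(cv2.resize(im[y0:y0+42,x0:x0+44],None,fx=k,fy=k,interpolation=2),alpha=1.5)
    for r in (33,16.4):
        P=np.array([nose((r*np.cos(t),r*np.sin(t),0)) for t in np.linspace(0,2*np.pi,60)]);q=((proj(m,P)-[x0,y0]+.5)*k).astype(np.int32);cv2.polylines(c,[q],True,(0,0,255),1)
    for p in ((-22.5,0,7),(22.5,0,7)):
        q=((proj(m,nose(p))-[x0,y0]+.5)*k).astype(int);cv2.drawMarker(c,tuple(map(int,q)),(255,0,0),0,12,1)
    o.append(c)
cv2.imwrite('pics/n6.png',np.hstack(o))
E
```

```text
(no output)
```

View pics/n6.png

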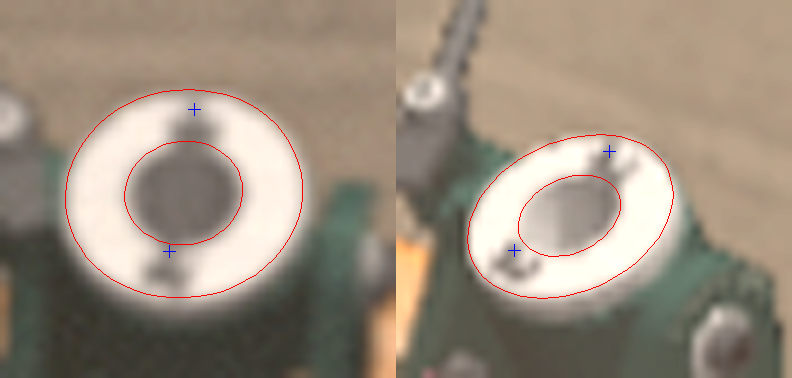

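```bash
python3 - <<'E'
from h import *
o=[]
for pre,cam,(x0,y0) in (('s18','side',(279,135)),('sc18','scene',(328,165))):
    m=arm.camera_model(cam);im=cv2.imread(f'pics/{pre}.png');k=13
    c=cv2.resize(im[y0:y0+32,x0:x0+30],None,fx=k,fy=k,interpolation=cv2.INTER_CUBIC);c=cv2.convertScaleAbs(c,alpha=3,beta=-60)
    for z,col in ((0,(0,255,0)),(7,(255,0,255))):
        for t in np.radians(np.arange(90,271,12)):
            q=((proj(m,nose((25*np.cos(t),25*np.sin(t),z)))-[x0,y0]+.5)*k).astype(int);cv2.circle(c,tuple(map(int,q)),2,col,-1)
    o.append(c)
cv2.imwrite('pics/n7.png',np.hstack(o))
E
```

```text
(no output)
```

View pics/n7.png

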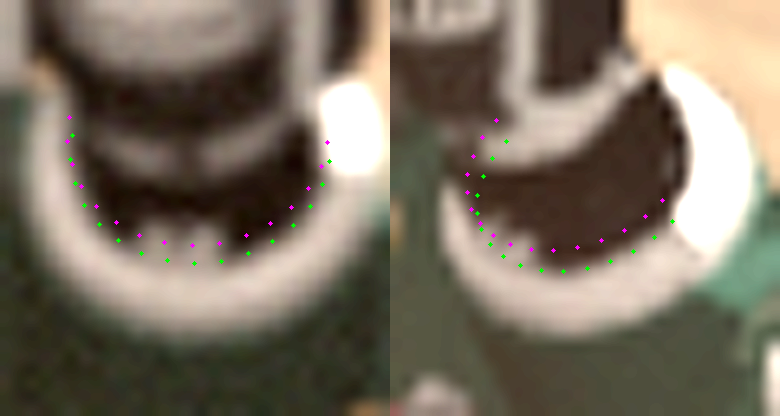

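Request:
servo_tool(series=[[0.0004,-0.0003,-0.0009,0,0.03],[0.0002,0,-0.0006,0,0.03],[0,0,0,0,0.03]], newtons=20)

```text
time_s: 18.45
eef_pos: [533.8, -94.0, 167.2]
ee_rot: [0.764, 0.646, 0.002, 0.001]
wrist_force: [3.3, 5.8, 14.3]
grip_width: 46.2
```

Request:
servo_tool(series=[[0,0,0,0,0.05],[0,0,0,0,0.056],[0,0,0,0,0.066],[0,0,0,0,0.068],[0,0,0,0,0.068]])

```text
time_s: 19.08
eef_pos: [531.9, -95.0, 165.9]
ee_rot: [0.764, 0.645, -0.0, -0.0]
wrist_force: [0.2, -0.1, -0.4]
grip_width: 68.2
```

```bash
python3 - <<'E'
from h import *
stt();wz('19');look('19')
E
```

```text
t 19.07 eef [531.9 -95.  165.9] F [ 0.2 -0.1 -0.4] M [-0.02  0.02  0.01] w 68.2
G l,y,z 42.7 -1.2 54.6 nose xyz [-9.7 -1.2 68.7]
tool y yaw -9.63
off 254 81
off 303 115
```

View pics/wz19.png

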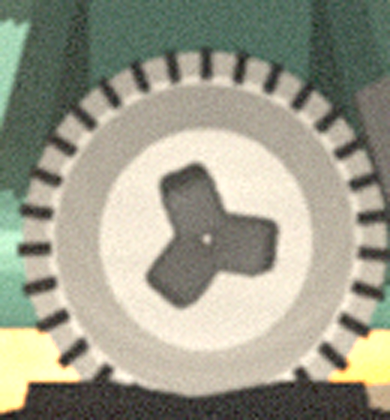

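View pics/L19.png

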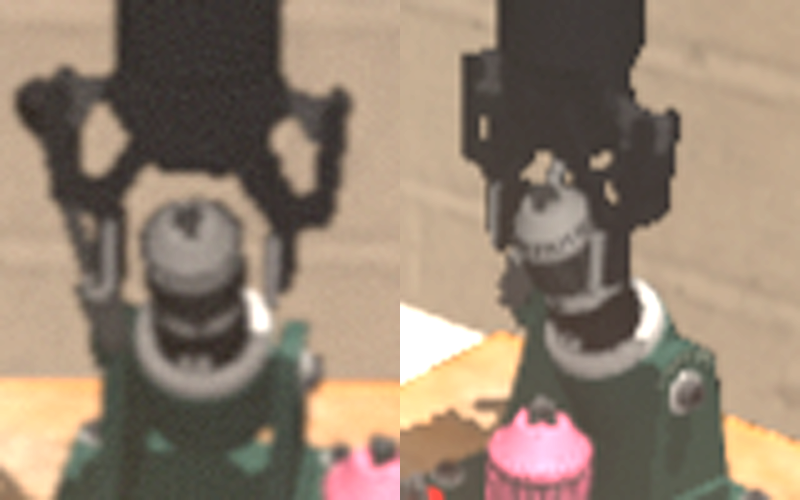

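Request:
servo_tool(series=[[0,0,-0.015,0,0.068],[0,0,-0.035,0,0.068],[0,0,-0.045,0,0.068],[0,0,-0.04,0,0.068],[0,0,0,0,0.03]])

```text
time_s: 19.85
eef_pos: [533.2, -95.4, 304.7]
ee_rot: [0.764, 0.645, 0.002, 0.001]
wrist_force: [0.4, 0.9, -0.3]
grip_width: 51.1
```

```bash
python3 - <<'E'
from h import *
import pickle
stt()
m=arm.camera_model('wrist');im,_=snap('wrist','w20');pickle.dump(m,open('w20.pkl','wb'));look('20')
o=[]
for pre,cam,(x0,y0) in (('s20','side',(279,115)),('sc20','scene',(325,145))):
    m=arm.camera_model(cam);im=cv2.imread(f'pics/{pre}.png');k=11
    c=cv2.resize(im[y0:y0+54,x0:x0+36],None,fx=k,fy=k,interpolation=cv2.INTER_CUBIC);c=cv2.convertScaleAbs(c,alpha=3,beta=-60)
    for z,col,r in ((0,(0,255,0),25),(7,(255,0,255),25),(82,(255,255,0),24),(108,(0,255,255),0)):
        for t in np.radians(np.arange(90,271,12)):
            q=((proj(m,nose((r*np.cos(t),r*np.sin(t),z)))-[x0,y0]+.5)*k).astype(int);cv2.circle(c,tuple(map(int,q)),2,col,-1)
    o.append(c)
cv2.imwrite('pics/n8.png',np.hstack(o))
E
```

```text
t 19.85 eef [533.2 -95.4 304.7] F [ 0.4  0.9 -0.3] M [-0.02  0.01  0.05] w 51.1
G l,y,z 42.5 0.1 193.4 nose xyz [5.990e+01 1.000e-01 1.887e+02]
tool y yaw -9.65
off 254 81
off 303 115
```

View pics/n8.png

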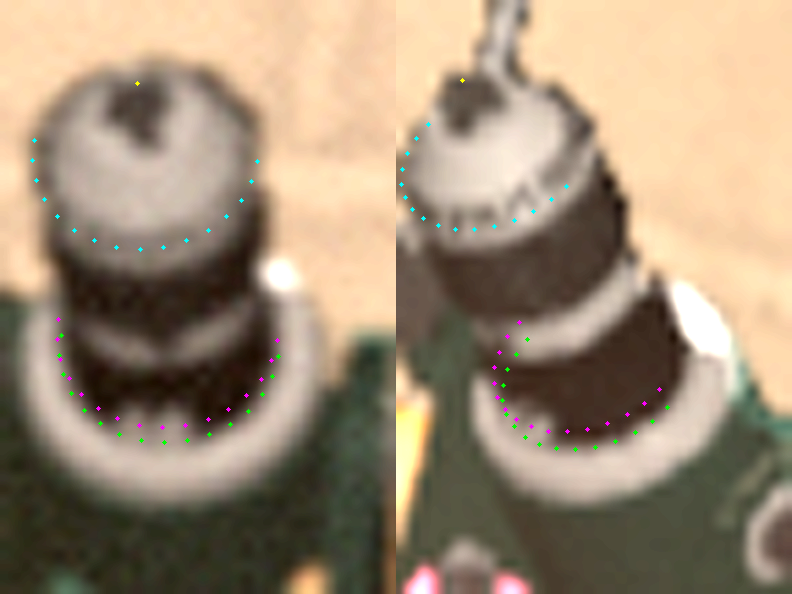

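View pics/w20.png

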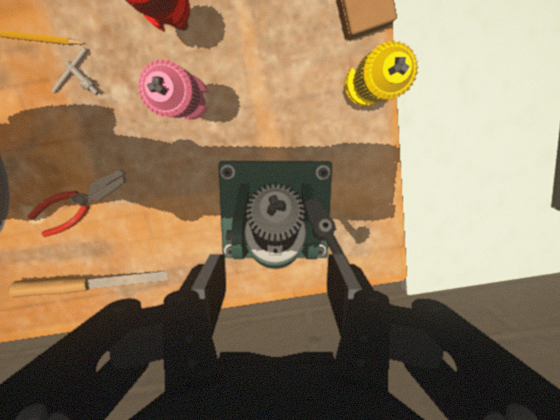

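```bash
python3 - <<'E'
from h import *
import pickle
m=pickle.load(open('w20.pkl','rb'));im=cv2.imread('pics/w20.png')
x0,y0,k=235,175,8
c=cv2.convertScaleAbs(cv2.resize(im[y0:y0+70-0,x0:x0+85],None,fx=k,fy=k,interpolation=2),alpha=1.8)
c=cv2.convertScaleAbs(cv2.resize(im[y0:y0+97,x0:x0+110],None,fx=6,fy=6,interpolation=2),alpha=1.8);k=6
for z,col,r in ((0,(0,255,0),25),(0,(0,0,255),33),(108,(0,255,255),0),(82,(255,255,0),24)):
    for t in np.radians(np.arange(0,360,12)):
        q=((proj(m,nose((r*np.cos(t),r*np.sin(t),z)))-[x0,y0]+.5)*k).astype(int);cv2.circle(c,tuple(map(int,q)),2,col,-1)
cv2.imwrite('pics/n9.png',c)
a=1.25
print(proj(m,nose((95*np.sin(a),50+95*np.cos(a),55))))
E
```

```text
[367.64319422 322.7812081 ]
```

View pics/n9.png

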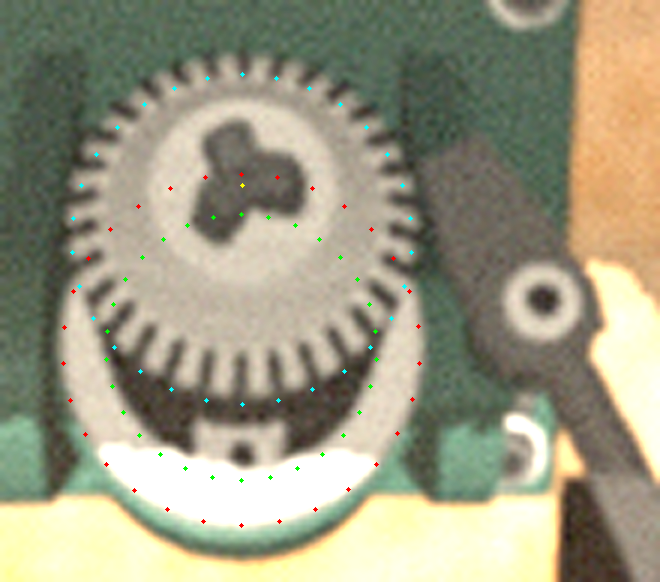

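```bash
python3 - <<'E'
from h import *
s=arm.camera_model('scene');d=arm.camera_model('side')
for fn,b in (('side0',(250,90,280,120)),('scene0',(322,120,348,150))):
    im=cv2.imread(f'pics/{fn}.png');x0,y0,x1,y1=b;c=im[y0:y1,x0:x1]
    mk=(c.max(axis=2)<55).astype(np.uint8);n,l,stt_,ce=cv2.connectedComponentsWithStats(mk);i=1+np.argmax(stt_[1:,4]);print(fn,ce[i]+[x0,y0],stt_[i])
p,e=tri([ray(d,(261.7,102.2)),ray(s,(334.2,135.4))]);q=tonose(p);print(p,q,np.arctan2(q[0],q[1]-50))
for a in (1.1,1.2,1.3,1.4,1.5,0): 
    w=nose((95*np.sin(a),50+95*np.cos(a),55));print(a,w.round(1),proj(d,w).round(1),proj(s,w).round(1))
E
```

```text
side0 [261.5        102.47142857] [ 8  7  8 13 70]
scene0 [334.47368421 135.42105263] [ 9 11  8 10 57]
[ 607.00257113 -198.03515987  218.88003023] [84.36923325 90.31515518 53.91921923] 1.1250318057404494
1.1 [ 609.8 -198.2  220. ] [260.6 101.4] [333.4 135.1]
1.2 [ 600.7 -200.1  221.9] [264.3 100.4] [336.4 135. ]
1.3 [ 591.4 -201.1  223.4] [268.   99.7] [339.2 135.2]
1.4 [ 581.9 -201.3  224.4] [271.8  99.3] [342.  135.5]
1.5 [ 572.5 -200.7  225. ] [275.7  99.2] [344.6 136.2]
0 [ 673.4 -134.8  177.6] [233.6 128.8] [302.3 149.5]
```

```bash
python3 - <<'E'
from h import *
import pickle
s=arm.camera_model('scene');d=arm.camera_model('side');m=pickle.load(open('w20.pkl','rb'))
b=cv2.imread('pics/side0.png');
print('bench edge side',[onz(d,(c,156),0).round() for c in (330,450)],'wrist',onz(m,(395,293),0).round(),onz(m,(120,325),0).round())
im=cv2.imread('pics/w5.png');m5=pickle.load(open('w5.pkl','rb'))
print('w5 edge',onz(m5,(60,299),0).round())
a=cv2.imread('pics/scene0.png')
cv2.imwrite('pics/n10.png',np.hstack([cv2.resize(b[60:200,240:440],(400,280)),cv2.resize(a[90:230,300:500],(400,280))]))
E
```

```text
bench edge side [array([ 415., -303.,    0.]), array([  60., -310.,    0.])] wrist [ 697. -321.    0.] [ 229. -302.    0.]
w5 edge [ 277. -298.    0.]
```

View pics/n10.png

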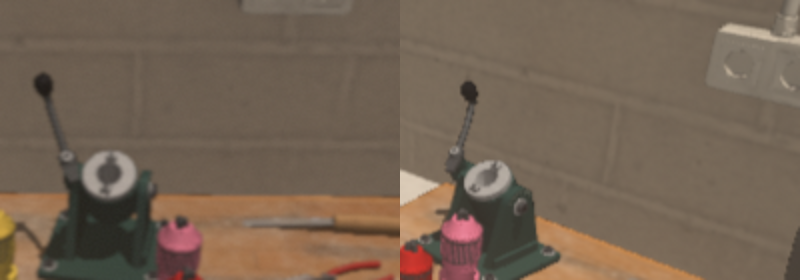

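```bash
cat >> h.py <<'E'
def knob(a): return nose((95*np.sin(a),50+95*np.cos(a),55))
def phi(a): return np.arctan2(.866*np.cos(a),np.sin(a))
def plan(wps):
    # wps: list of (world xyz TCP, yaw rad); prints rows
    st=arm.get_state();T=R.from_quat(st['ee_rot']);ty=T.apply([0,1,0]);yaw=np.arctan2(ty[1],ty[0]);p=st['eef_pos']
    for w,y in wps:
        d=np.asarray(w)-p; X=np.array([-np.sin(yaw),np.cos(yaw),0]);Y=np.array([np.cos(yaw),np.sin(yaw),0])
        print('row',(np.array([d@X,d@Y,-d[2]])/1000).round(4).tolist(),round(-(y-yaw),3)); p=np.asarray(w);yaw=y
E
python3 - <<'E'
from h import *
stt()
k=np.array([607,-198,219.]);print(knob(1.12))
c=knob(1.12)
y0=YAW+phi(1.12)
plan([(np.array([c[0],c[1],300]),YAW),(np.array([c[0],c[1],300]),y0),(c+[0,0,-18],y0)])
E
```

```text
t 20.0 eef [531.7 -94.9 301. ] F [ 0.2  0.8 -0.2] M [0.02 0.   0.01] w 30.6
G l,y,z 42.8 -1.4 189.7 nose xyz [ 57.8  -1.4 185.6]
tool y yaw -9.63
[ 607.98600183 -198.65784334  220.38616821]
row [-0.0895, 0.0926, 0.001] 0.002
row [0.0, 0.0, -0.0] -0.397
row [0.0, 0.0, 0.0976] -0.0
```

Request:
servo_tool(series=[[-0.03,0.031,0,0,0.052],[-0.03,0.031,0,0,0.052],[-0.0295,0.0306,0,0,0.052],[0,0,0,-0.17,0.052],[0,0,0,-0.17,0.052]])

```text
time_s: 20.62
eef_pos: [607.8, -199.3, 299.4]
ee_rot: [0.642, 0.767, -0.001, -0.001]
wrist_force: [0.1, -0.2, -0.1]
grip_width: 52.0
```

Request:
servo_tool(series=[[0,0,0,-0.057,0.052],[0,0,0,0,0.052]])

```text
time_s: 20.88
eef_pos: [607.8, -198.8, 300.1]
ee_rot: [0.622, 0.783, -0.0, -0.001]
wrist_force: [-0.3, -0.2, -0.3]
grip_width: 51.8
```

```bash
python3 - <<'E'
from h import *
stt();m=arm.camera_model('wrist');im,_=snap('wrist','w21')
print(proj(m,knob(1.12)))
c=knob(1.12);y0=YAW+phi(1.12);plan([(c+[0,0,-18],y0)])
snap('side','s21')
E
```

```text
t 20.88 eef [ 607.8 -198.8  300.1] F [-0.3 -0.2 -0.3] M [0.   0.05 0.05] w 51.8
G l,y,z -46.7 91.3 188.8 nose xyz [134.9  91.3 140.2]
tool y yaw 13.07
[276.79768606 220.07801647]
row [0.0, 0.0001, 0.0978] 0.0
```

View pics/w21.png

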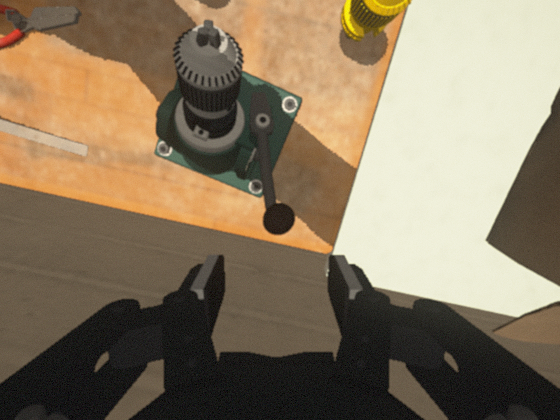

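View pics/s21.png

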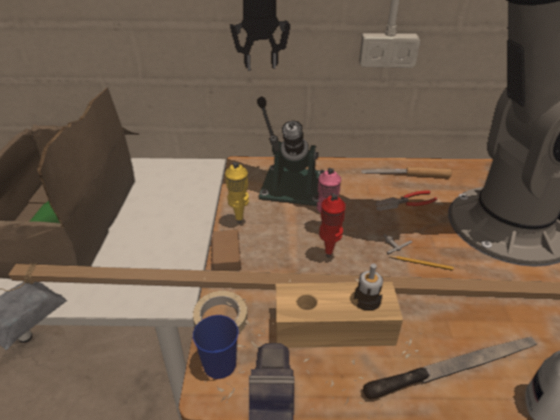

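Request:
servo_tool(series=[[0,0.001,0.035,0,0.052],[0,0,0.03,0,0.052],[0,0,0.02,0,0.052],[0,0,0.0125,0,0.052],[0,0,0,0,0.052]])

```text
time_s: 21.6
eef_pos: [609.1, -198.4, 203.1]
ee_rot: [0.622, 0.783, -0.0, -0.0]
wrist_force: [-0.3, 0.4, 0.0]
grip_width: 52.2
```

```bash
python3 - <<'E'
from h import *
stt();snap('wrist','w22')
w=[]
for a in (1.12,1.0,.88,.76,.64,.52,.40,.28,.16,.05):
    y=YAW+phi(a); e=13-4*(1.12-a)/1.12; w.append((knob(a)+e*np.array([np.cos(y),np.sin(y),0])+[0,0,-18],y))
plan(w)
E
```

```text
t 21.6 eef [ 609.1 -198.4  203.1] F [-0.3  0.4  0. ] M [ 0.04 -0.06 -0.  ] w 52.2
G l,y,z -46.1 92.5 91.8 nose xyz [85.9 92.5 56.4]
tool y yaw 13.1
row [0.0003, 0.0116, 0.0015] 0.002
row [0.002, 0.0105, 0.0028] -0.111
row [0.002, 0.0104, 0.0034] -0.114
row [0.002, 0.0102, 0.0039] -0.118
row [0.002, 0.01, 0.0044] -0.122
row [0.002, 0.0098, 0.0048] -0.126
row [0.002, 0.0096, 0.0051] -0.13
row [0.002, 0.0095, 0.0054] -0.134
row [0.002, 0.0094, 0.0056] -0.136
row [0.0017, 0.0086, 0.0052] -0.127
```

View pics/w22.png

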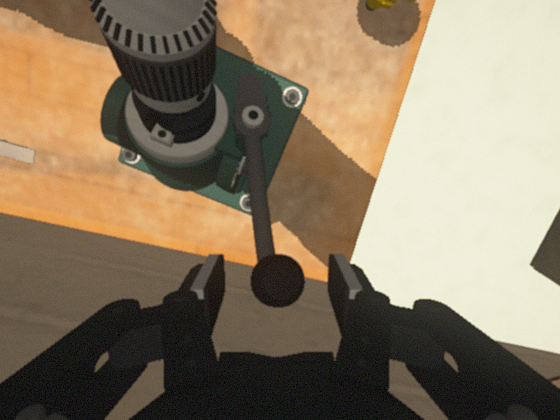

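Request:
servo_tool(series=[[0,0.0115,0.0015,0,0.052],[0.002,0.0105,0.0028,-0.111,0.052],[0.002,0.0104,0.0034,-0.114,0.052],[0.002,0.0102,0.0039,-0.118,0.052],[0.002,0.01,0.0044,-0.122,0.052]])

```text
time_s: 22.28
eef_pos: [656.2, -172.5, 188.1]
ee_rot: [0.423, 0.906, 0.0, 0.0]
wrist_force: [-0.5, -0.2, 0.3]
grip_width: 52.0
```

```bash
python3 - <<'E'
from h import *
stt();snap('wrist','w23')
w=[]
for a in (.60,.48,.36,.24,.12,.0):
    y=YAW+phi(a); e=13-4*(1.12-a)/1.12; w.append((knob(a)+e*np.array([np.cos(y),np.sin(y),0])+[0,0,-18],y))
plan(w)
E
```

```text
t 22.27 eef [ 656.2 -172.5  188.1] F [-0.5 -0.2  0.3] M [-0.08  0.3  -0.04] w 52.0
G l,y,z -12.6 134.4 76.8 nose xyz [ 49.3 134.4  60.2]
tool y yaw 39.99
row [0.0003, 0.001, 0.0009] -0.026
row [0.002, 0.0098, 0.0049] -0.127
row [0.002, 0.0096, 0.0052] -0.131
row [0.002, 0.0095, 0.0054] -0.135
row [0.002, 0.0094, 0.0056] -0.137
row [0.0019, 0.0093, 0.0057] -0.138
```

View pics/w23.png

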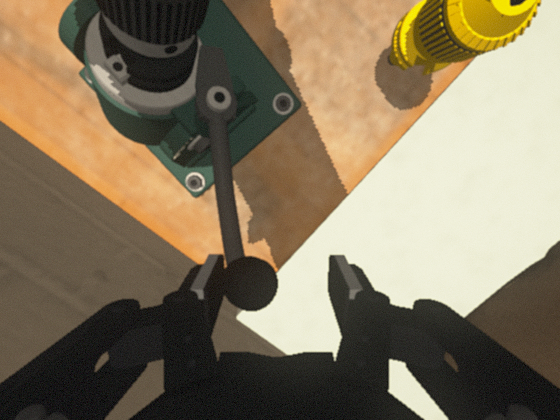

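Request:
servo_tool(series=[[0.002,0.0108,0.0055,-0.15,0.052],[0.002,0.0096,0.0052,-0.131,0.052],[0.002,0.0095,0.0054,-0.135,0.052],[0,0,0,0,0.052]])

```text
time_s: 22.82
eef_pos: [671.2, -146.2, 171.5]
ee_rot: [0.229, 0.973, 0.0, 0.0]
wrist_force: [-0.6, -0.4, -0.1]
grip_width: 52.1
```

```bash
python3 - <<'E'
from h import *
stt();snap('wrist','w24')
w=[]
for a in (.24,.12,.0):
    y=YAW+phi(a); e=13-4*(1.12-a)/1.12; w.append((knob(a)+e*np.array([np.cos(y),np.sin(y),0])+[0,0,-18],y))
plan(w)
E
```

```text
t 22.82 eef [ 671.2 -146.2  171.5] F [-0.6 -0.4 -0.1] M [-0.08  0.03 -0.01] w 52.1
G l,y,z 15.9 144.8 60.2 nose xyz [ 16.4 144.8  60.1]
tool y yaw 63.53
row [0.0004, 0.0023, 0.0009] -0.019
row [0.002, 0.0094, 0.0056] -0.137
row [0.0019, 0.0093, 0.0057] -0.138
```

View pics/w24.png

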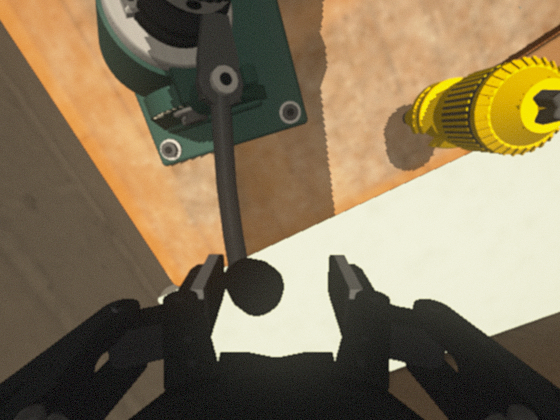

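Request:
servo_tool(series=[[0.002,0.0105,0.006,-0.15,0.052],[0.002,0.0095,0.0057,-0.138,0.052],[0,0,0,0,0.052]])

```text
time_s: 23.25
eef_pos: [674.5, -126.8, 159.9]
ee_rot: [0.088, 0.996, 0.0, 0.0]
wrist_force: [-0.4, 0.6, 0.8]
grip_width: 51.9
```

```bash
python3 - <<'E'
from h import *
stt();snap('wrist','w25')
w=[]
for a in (0,-.03,-.06):
    y=YAW+phi(a); e=13-4*(1.12-a)/1.12; w.append((knob(a)+e*np.array([np.cos(y),np.sin(y),0])+[0,0,-18],y))
plan(w)
E
```

```text
t 23.25 eef [ 674.5 -126.8  159.9] F [-0.4  0.6  0.8] M [-0.    0.01 -0.02] w 51.9
G l,y,z 35.5 144.8 48.6 nose xyz [ -6.5 144.8  59.8]
tool y yaw 79.9
row [-0.0001, 0.0015, 0.0005] -0.008
row [0.0004, 0.0024, 0.0014] -0.035
row [0.0003, 0.0024, 0.0014] -0.035
```

View pics/w25.png

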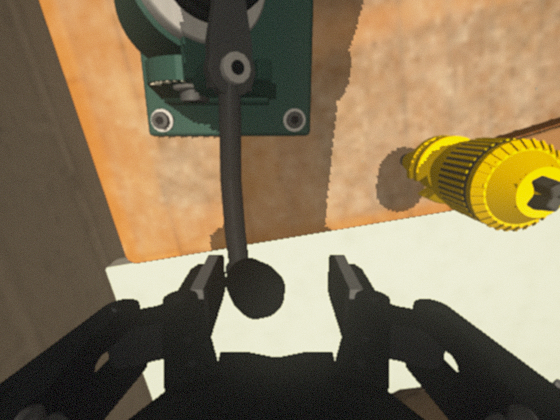

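Request:
servo_tool(series=[[0,0.003,0.0012,0,0.052],[0,0.003,0.0012,0,0.052],[0,0,0,0,0.052]])

```text
time_s: 23.68
eef_pos: [675.5, -121.8, 157.5]
ee_rot: [0.087, 0.996, -0.001, 0.0]
wrist_force: [-0.9, -4.3, 2.0]
grip_width: 52.3
```

Request:
servo_tool(series=[[0,0.0025,0.001,0,0.052],[0,0.0015,0.0005,0,0.052],[0,0,0,0,0.052]])

```text
time_s: 24.05
eef_pos: [675.9, -121.0, 157.0]
ee_rot: [0.088, 0.996, -0.002, 0.001]
wrist_force: [-4.9, -14.7, 10.4]
grip_width: 52.0
```

```bash
python3 - <<'E'
from h import *
stt();m=arm.camera_model('wrist');im,_=snap('wrist','w26');print(proj(m,knob(0)),proj(m,nose((0,50,24))))
look('26')
E
```

```text
t 24.05 eef [ 675.9 -121.   157. ] F [ -4.9 -14.7  10.4] M [-3.69  1.09  0.01] w 52.0
G l,y,z 41.6 145.2 45.7 nose xyz [-13.2 145.2  60.3]
tool y yaw 79.88
[247.47288864 286.91547008] [211.80798282  68.45974189]
off 254 81
off 303 115
```

View pics/w26.png

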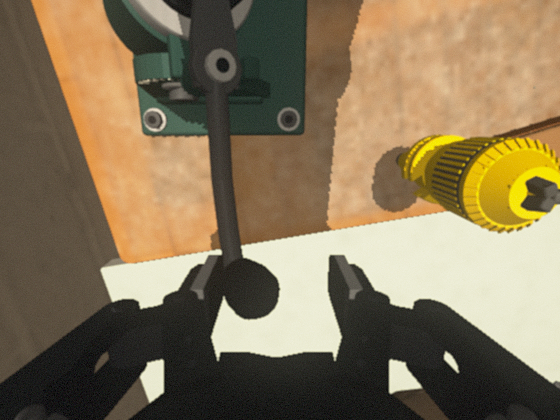

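View pics/L26.png

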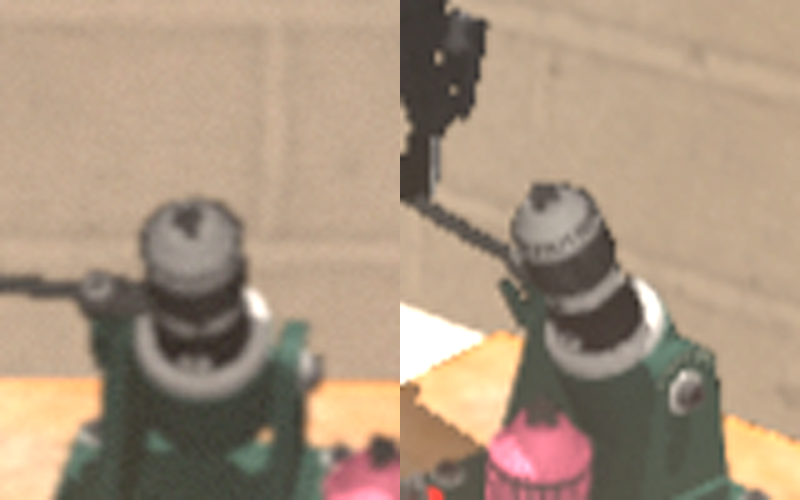

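Request:
servo_tool(series=[[0,-0.006,-0.001,0,0.06],[0,-0.006,0,0,0.066],[0,0,0,0,0.066]])

```text
time_s: 24.58
eef_pos: [673.9, -129.1, 156.7]
ee_rot: [0.087, 0.996, 0.0, -0.0]
wrist_force: [-0.2, -0.3, 0.9]
grip_width: 66.1
```

```bash
python3 - <<'E'
from h import *
stt();m=arm.camera_model('wrist');im,_=snap('wrist','w27');print(proj(m,knob(0)),proj(m,nose((0,50,24))))
E
```

```text
t 24.57 eef [ 673.9 -129.1  156.7] F [-0.2 -0.3  0.9] M [ 0.01 -0.05  0.02] w 66.1
G l,y,z 33.1 144.6 45.4 nose xyz [ -6.  144.6  55.8]
tool y yaw 80.06
[266.1363914  288.15957219] [230.91429469  69.42294348]
```

View pics/w27.png

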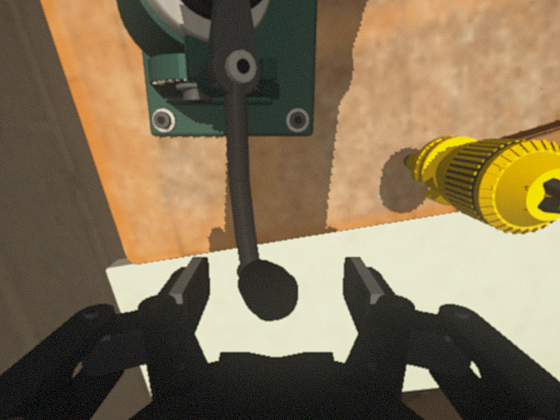

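Free of the knob on both sides, forces zero. Lifting straight up and checking.

Request:
servo_tool(series=[[0,0,-0.02,0,0.066],[0,0,-0.04,0,0.066],[0,0,-0.05,0,0.066],[0,0,-0.05,0,0.066],[0,0,0,0,0.066]])

```text
time_s: 25.25
eef_pos: [675.7, -129.2, 322.8]
ee_rot: [0.086, 0.996, 0.0, 0.004]
wrist_force: [0.5, 0.0, -0.3]
grip_width: 66.0
```

```bash
python3 - <<'E'
from h import *
stt();m=arm.camera_model('wrist');im,_=snap('wrist','w28');look('28')
for a in (0,.05,.1): print(a,proj(m,knob(a)))
print(proj(m,nose((0,50,24))),proj(m,nose((0,0,108))))
E
```

```text
t 25.25 eef [ 675.7 -129.2  322.8] F [ 0.5  0.  -0.3] M [-0.03  0.02  0.01] w 66.0
G l,y,z 33.4 146.2 211.5 nose xyz [ 76.8 146.2 199.9]
tool y yaw 80.1
off 254 81
off 303 115
0 [271.03759983 199.06594598]
0.05 [266.75713939 199.53163776]
0.1 [262.41569714 199.76320145]
[254.75488586  97.70886872] [306.4332277  11.6095172]
```

View pics/w28.png

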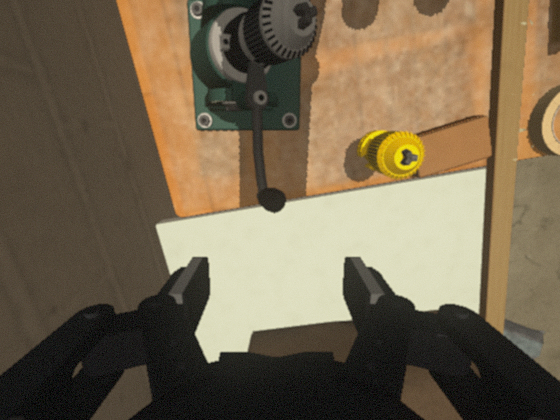

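View pics/L28.png

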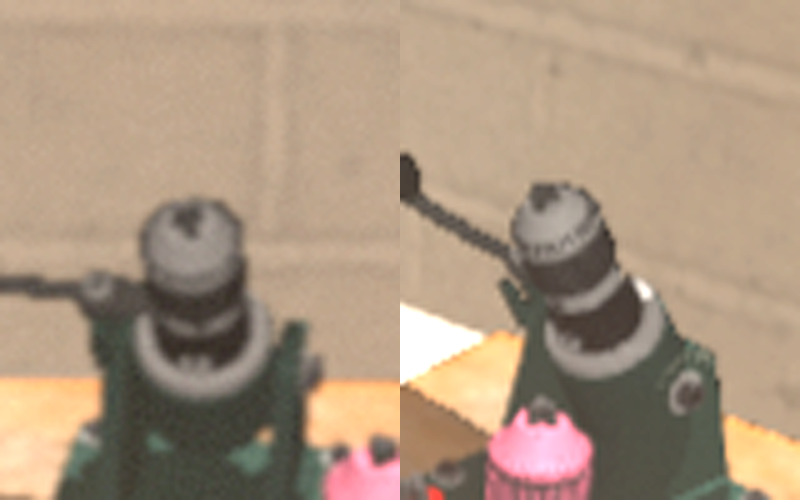

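```bash
python3 - <<'E'
from h import *
a=cv2.imread('pics/s28.png');w=cv2.imread('pics/w28.png')
cv2.imwrite('pics/n11.png',np.hstack([cv2.resize(a[90:330,200:420],(440,480)),cv2.convertScaleAbs(cv2.resize(w[0:140,180:325],(340,480)),alpha=1.6)]))
E
```

```text
(no output)
```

View pics/n11.png

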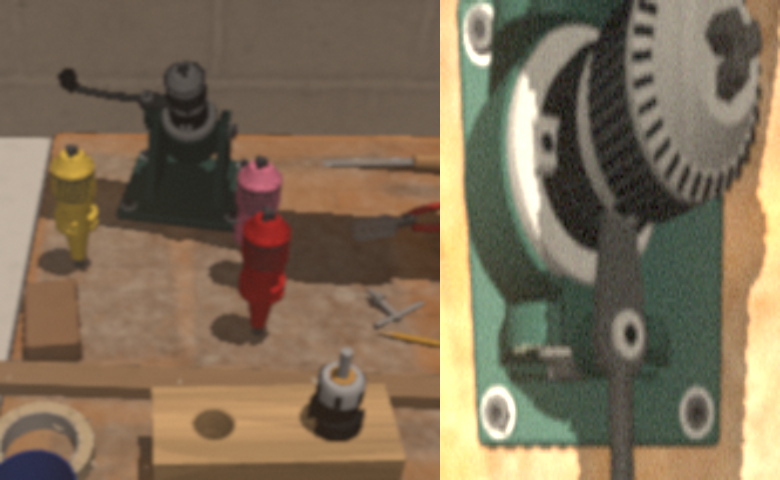

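The last pictures show the chuck seated with a dog in its slot and the tongue over the flange. The lever is at shut, the collet holder is still in the rack, and the decoys are upright. Handing in.

```bash
python3 - <<'E'
from h import *
stt();print(arm.sign_off())
E
```

```text
t 25.4 eef [ 673.8 -128.6  316.9] F [-0.4 -0.8 -0.6] M [-0.03  0.    0.01] w 66.3
G l,y,z 33.7 144.4 205.6 nose xyz [ 73.6 144.4 194.9]
tool y yaw 80.11
the job is handed in; nothing more can be done
None
```

I seated the drill chuck in the spindle nose with its slots over the dogs, shut the latch to its stop and backed the arm clear. The job was handed in at 25.4 s; no verdict came back.

**How it was done**
- I gripped the sleeve with the jaws square to the flange slots and lifted the chuck clear of its seat.
- The tool can only point straight down, so I tipped the chuck in the pads against the rack hole's edge, then further in the bore.
- I guided it all the way in. The insertion stopped about 5 mm short at first because the chuck leaned about 4° too little. I corrected that and it then went down to a stiff stop at about 50 N. I let go while still pressing lightly.
- I pushed the knob round until the lever met its stop at about 19 N, then lifted away.

**Last checks**
- **Latch:** the knob in the wrist picture matches the shut position to within a pixel or so, and the tongue lies over the flange.
- **Seating:** the flange edge matches the home position in two views, to within about 2 mm. One dog is visible inside its slot.
- **Surroundings:** the collet holder is still in the rack, the decoys are standing, and the wrist force is near zero.

**What disagreed**
- An early, rougher reading of the side camera suggested the flange was several mm proud; a sharper crop and the wrist view did not.
- My grip-point reckoning put the axis about 10 mm off along the lean. I put about half of that down to the off-centre grip; the rest I did not resolve.

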